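# Close up and clamp the row of colour tins

## Task

Take the spare rectangular tin out of its slot in the wooden tote and stand it upright on the floor of the clear-sided rack, between the tin already there and the aluminium stop, its longer side across the rack like the other tin's. Then slide the stop along until the two tins are snug between it and the end board, and only then turn the black bar knob on the stop clockwise (seen from above) until the stop is locked tight. Let go of everything, and do not knock over any of the jars and bottles.

Things in the scene. Friction and masses are not known exactly. Their poses are not given: they have to be found in the camera images.
- spare_tin: spare tin: plain steel box tin, paper band, 62 (x) x 38 (y) x 90 mm high, about 0.3 kg. Origin: centre of underside. Starts upright in either slot of the tote, 62 mm side along the slot. There only its end faces (62 mm apart) can be gripped, in the rack only its broad faces (38 mm apart): stand it on the clear table about x 0.40, y 0.02 in between and take it again turned 90 degrees.
- row_tin: the like tin that already stands in the rack, near the end board, its 62 mm side across the rack. Same size and origin. May be pushed along the rack by the stop.
- tote: fixed wooden tote with two open slots side by side. Origin: centre of its underside; the slots run along its y, centres at x = -28 and +28 mm, y = 0; each 48 mm wide and 138 mm long inside. Floor 6 mm above the table; long walls (8 mm thick) up to 90 mm above the table, end walls 61 mm; a tin stands out 6 mm above the long walls.
- rack: fixed rack: channel with clear sides edged in aluminium, along its y. Origin: centre of its underside, z up. Inside 72 mm wide (x from -36 to +36 mm), the floor 6 mm above the table, side walls 7 mm thick up to 90 mm; length 336 mm. A plywood end board 102 mm high closes the +y end, its inner face at y = +160 mm. The stop comes from the -y end.
- stop_face (a point): middle of the lower edge of the stop's flat pushing face (looks to the rack's +y). The stop is an aluminium carriage: plate 66 mm wide, 8 mm thick, up to 90 mm above the table, on a 100 mm long foot behind it. The knob's axis stands 66 mm behind this face.
- stop (a joint): position of the stop along the rack, 0 to 0.165 m, growing towards the end board; its face lies at rack y = -0.055 + value; about 0.139 with both tins tight. With the knob loose it slides with about 1.5 N (plus some 3 N drag of the tins) and stays where it is left. Slide it by gripping the knob and drawing it along the rack, or by pushing.
- clamp_grip (a point): centre of the stop's black bar knob, on its axis, 116 mm above the table: the point to grip. The bar is 64 mm long along this point's x, 16 mm thick along its y (grip across this) and 26 mm high.
- clamp (a joint): angle of the bar knob, 0 (loose) to 2.4 rad (hard end), growing clockwise seen from above. Turns with about 0.12 N m (a little more where the brake bites) and stays. At 0 the bar lies across the rack. Below 1.5 the stop runs free; then the brake bites; above 2.05 the stop counts as locked (it holds some 25 N at the hard end). It takes two grasps.
- slot_jar: bystander: round jar, 38 mm across, 85 mm high, in the tote's other slot. Origin: centre of its underside.
- jar_near: bystander: round jar, 60 mm across, 70 mm high, to the robot's right. Origin: centre of its underside.
- water_bottle: bystander: clear bottle, 64 mm across, 170 mm high, at the right. Origin: centre of its underside.
- squeeze_bottle: bystander: white bottle with a nozzle, 48 mm across, 125 mm high, at the right. Origin: centre of its underside.
There are look-alikes about, which are no part of the job. Leave any yellow look-alike of the spare_tin alone. What is shaped like the row_tin but blue is not meant.

How it is judged:
On the way, in this order (a step that is already met when the one before it is completed fails the run):
1. the spare tin stands on the rack's floor between the row tin and the stop (x of spare_tin in the frame of rack between -0.012 and 0.012 m and y of spare_tin in the frame of rack between -0.05 and 0.135 m and z of spare_tin in the frame of rack between 0 and 0.012 m and angle between spare_tin's own z axis and vertical below 0.08 rad), for 0.2 s.
2. the stop has been slid up: less than 4 mm of slack in the row, knob still loose (value of joint stop above 0.135 m and value of joint clamp below 1.5 rad), for 0.1 s.
3. the knob has been turned clockwise to above 2.05 rad (value of joint clamp above 2.05 rad), for 0.2 s.
At the end, for the whole second after the job is handed in: Both tins stand upright (within 0.08 rad) on the rack's floor, in line within 12 mm, the spare one next to the stop, with less than 4 mm of slack in all between stop, tins and end board (joint stop above 0.135); the knob is turned clockwise to above 2.05 rad; both tins at rest and released (x of spare_tin in the frame of rack between -0.012 and 0.012 m and y of spare_tin in the frame of rack between 0.085 and 0.115 m and z of spare_tin in the frame of rack between 0 and 0.012 m and angle between each of spare_tin, row_tin's own z axis and vertical below 0.08 rad and x of row_tin in the frame of rack between -0.012 and 0.012 m and y of row_tin in the frame of rack between 0.13 and 0.15 m and z of row_tin in the frame of rack between 0 and 0.012 m and value of joint stop above 0.135 m and value of joint clamp above 2.05 rad and linear speed of each of spare_tin, row_tin below 0.02 m/s); the robot touches nothing.
It fails at once if a jar or bottle is knocked over (tilted by more than 0.6 rad) (angle between any of slot_jar, jar_near, water_bottle, squeeze_bottle's own z axis and vertical above 0.6 rad).
It also fails if it takes over 72 s, if anything falls off the work surface, if the arm or the gripper's body presses on something with over 40 N, if the wrist force passes 120 N, or if a joint passes its speed limit or range.

## Robot

A 6-joint arm with a two-finger parallel gripper is mounted at the origin on the work surface. World frame = base frame: x ahead of the robot, y to its left, z up, the work surface at z = 0. Lengths are in m, angles in rad, forces in N, time in s.
With the tool pointing down it reaches from about 0.3 to 0.75 m from the base axis. Payload 8.5 kg.
Tool frame: the origin (TCP) lies at the centre of the arm's flange, where the gripper is bolted on; the fingertips stand 166 mm ahead of it and the grasp point (between the pads) lies 147 mm ahead of it; y points along the fingers, z is the direction in which the jaws open and shut, and the axes are right-handed (so a half turn about y gives the same grasp; the last joint's range is limited). The gripper opens to 88 mm and grips with 3 to 60 N. Pads are 18 mm wide; open, the fingers measure 123 mm over their backs; the gripper's body (75 mm by 187 mm) begins 45 mm behind the grasp point.
Start: joints at [-1.511, 0.381, 1.297, -0, 1.464, -0.215], TCP at [0.149, -0.529, 0.405] pointing down, gripper open.
Joint ranges: [-3.11, 3.11], [-0.89, 2.33], [0.22, 2.48], [-1.42, 4.56], [0.17, 2.85], [-2.88, 2.88]. Speed limits (rad/s): [2.39, 2.39, 3.14, 3.14, 3.14, 3.14].

## Interface

Orientations are given as a rotation vector (axis times angle).
In Python, from plant import ctrl gives the robot as it stands.
- The arm moves only by the shell command python3 -m creep 'ROWS'. ROWS is JSON, a list of rows, each an object with "grip": the closure, from -1 (fully open) to 1 (shut); "xyz": the shift along the tool's x, y, z in m, a list of three; "rotation": the turn, a rotation vector about the tool's x, y, z in rad, a list of three. In form: [{"grip": grip, "xyz": [x, y, z], "rotation": [rx, ry, rz]}, ...]. A call has 1 to 20 rows; each row is the pose to reach, as a shift and turn from the pose commanded when the call began, along the tool's axes at that moment; what a row does not reach only later rows make up. A row lasts 1/12 s, in which the tool goes at most 41.7 mm and 7.16 degrees, less where a joint would pass 70% of its speed; a pose out of reach is approached as far as the arm can. A call with a gripper value outside its range is refused whole. The fingers move at their own pace and stop on an object; the grip force is fixed at half the most. Time passes only in rows, so rows that repeat a pose let the fingers close. It gives the time, the measured TCP pose, the force and the opening at its end, in the units of the state.
- ctrl.state(): the state, without advancing time (a new reading comes with each control period).
- ctrl.snapshot(name): name is "scene" or "top" or "wrist"; returns a dict with "color" (420x560x3 uint8, red, green, blue), "vfov" (degrees; the focal length in pixels is half the picture's height over the tangent of half this angle, whatever the lens; pixels are square), "cx", "cy" (the principal point, pixels), "dist_coeffs" ([k1, k2, p1, p2, k3] as OpenCV has them; the pictures are not rectified), "rvec" (rotation vector, rad) and "tvec" (3), from world to camera coordinates, as OpenCV has them. Camera axes: x right, y down, z forward; pixel columns grow to the right and rows downward; lengths in m; the calibration is good to about 2 mm. A picture is of the moment at which its call begins. There is no depth.
- ctrl.job_done(): hands the job in, once; it reports no verdict.
The state is a dict: "time_s": time; "qpos": joint angles; "joint_velocities": joint speeds; "joint_torque": joint torques, N m; "position": TCP position; "tcp_rot": TCP orientation; "wrist_force": force on the tool from outside, world axes, zero at the start; "wrist_torque": the same for the moment, N m; "grip_width": finger opening in m.
Only numpy, scipy, OpenCV 4.12 (cv2) and the standard library are available. Lean on these libraries where they do the work, as an engineer would, in place of code of your own. Each camera call takes 0.05 s, during which the arm holds its last target.

## Working session

There is one attempt and no reset: what is moved stays moved. The work goes in short steps, Python scripts to look and compute and a shell command to move; the robot and the scene stay as the last step left them, time stands still between calls to the robot, and variables do not carry over. Pictures are saved under pics/ and viewed, and the job is handed in when it is done.

```bash
ls; mkdir -p pics; python3 - <<'E'
from plant import ctrl
import cv2,numpy as np,pickle
print(ctrl.state())
for n in ["scene","top","wrist"]:
    s=ctrl.snapshot(n); pickle.dump(s,open(f"pics/{n}0.pkl","wb"))
    cv2.imwrite(f"pics/{n}0.png",s["color"][:,:,::-1])
    print(n,{k:v for k,v in s.items() if k!="color"})
E
```

```text
pics
{'time_s': 0.0, 'qpos': array([-1.51129470e+00,  3.81198426e-01,  1.29821258e+00, -1.73249606e-05,
        1.46359325e+00, -2.15280923e-01]), 'joint_velocities': array([-0.00143896, -0.00055384, -0.00213898, -0.00073853, -0.00035307,
       -0.00064819]), 'joint_torque': array([ 8.51612713e-04, -4.37923837e+01, -2.24554396e+01,  7.13917846e-02,
        3.53096612e-02, -1.29873115e-04]), 'position': array([ 0.14924006, -0.52932977,  0.40415255]), 'tcp_rot': array([-0.28670744,  2.0758106 , -2.07286076]), 'wrist_force': array([ 0.13242886, -0.54451801,  0.48707834]), 'wrist_torque': array([-0.00224853, -0.02087187,  0.0275458 ]), 'grip_width': 0.08788018710009506}
scene {'vfov': 55.78600674975876, 'cx': 279.4704257920676, 'cy': 205.9895069247401, 'dist_coeffs': array([-0.10548426,  0.        ,  0.        ,  0.        ,  0.        ]), 'rvec': array([ 1.65206986,  1.79077507, -0.83179704]), 'tvec': array([ 0.05062766, -0.23498343,  1.33925483])}
top {'vfov': 54.094402690321786, 'cx': 278.73253976523824, 'cy': 204.05802748633266, 'dist_coeffs': array([-0.04850349,  0.        ,  0.        ,  0.        ,  0.        ]), 'rvec': array([ 2.13778268, -2.1724149 ,  0.0593881 ]), 'tvec': array([0.00480767, 0.52669373, 0.91094666])}
wrist {'vfov': 61.65807676803187, 'cx': 274.2121789634118, 'cy': 205.85454647556045, 'dist_coeffs': array([-0.06408311,  0.        ,  0.        ,  0.        ,  0.        ]), 'rvec': array([-2.31814692,  1.75495651,  0.24954296]), 'tvec': array([-0.54740477, -0.03805788,  0.39002768])}
```

View pics/scene0.png

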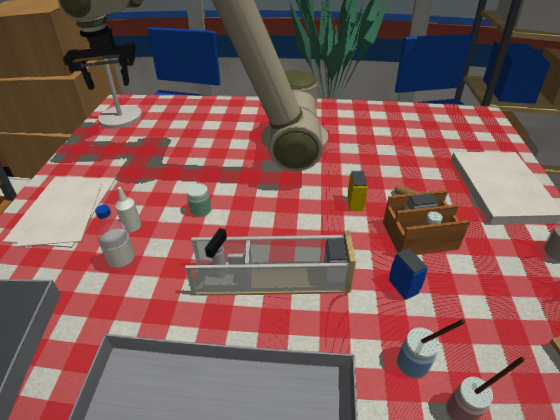

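View pics/top0.png

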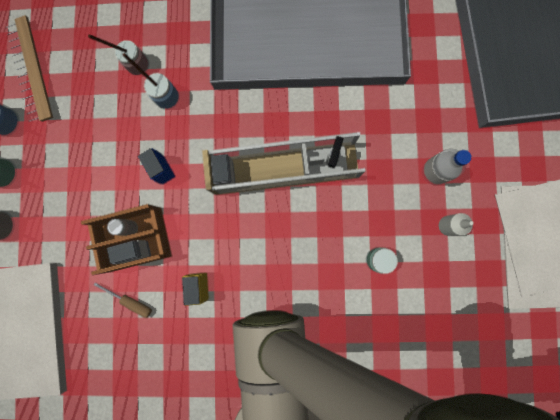

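View pics/wrist0.png

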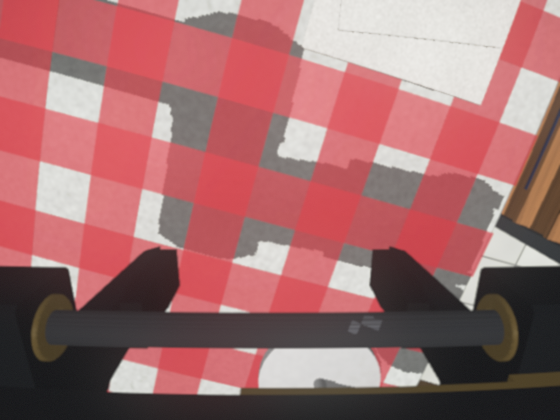

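Candidates in the top view: the grey tin in the tote's near slot at (127,250), the blue look-alike at (155,165), the yellow look-alike at (195,288), and the row tin already in the rack at (219,168). By the description I choose the grey one at (127,250), and I'll check it in a close crop.

```bash
cat > h.py <<'E'
import cv2,numpy as np,pickle
from scipy.spatial.transform import Rotation as R
def K(s):
    f=s["color"].shape[0]/2/np.tan(np.radians(s["vfov"])/2)
    return np.array([[f,0,s["cx"]],[0,f,s["cy"]],[0,0,1]])
def ray(s,px):
    p=cv2.undistortPoints(np.array(px,float).reshape(-1,1,2),K(s),np.array(s["dist_coeffs"])).reshape(-1,2)
    Rm=R.from_rotvec(s["rvec"]).as_matrix()
    d=np.c_[p,np.ones(len(p))]@Rm
    return -Rm.T@np.array(s["tvec"]),d
def onz(s,px,z):
    c,d=ray(s,px); return c+d*((z-c[2])/d[:,2])[:,None]
def proj(s,P):
    return cv2.projectPoints(np.array(P,float).reshape(-1,1,3),np.array(s["rvec"]),np.array(s["tvec"]),K(s),np.array(s["dist_coeffs"]))[0].reshape(-1,2)
def shot(ctrl,n,tag):
    s=ctrl.snapshot(n); pickle.dump(s,open(f"pics/{tag}.pkl","wb")); cv2.imwrite(f"pics/{tag}.png",s["color"][:,:,::-1]); return s
def load(t): return pickle.load(open(f"pics/{t}.pkl","rb"))
def crop(s,x0,y0,x1,y1,k,name):
    im=cv2.resize(s["color"][y0:y1,x0:x1,::-1],None,fx=k,fy=k,interpolation=cv2.INTER_CUBIC); 
    for x in range((x0+9)//10*10,x1,10):
        cv2.line(im,((x-x0)*k,0),((x-x0)*k,8 if x%50 else 20),(0,255,0),1)
        if x%50==0: cv2.putText(im,str(x),((x-x0)*k,30),0,.4,(0,255,0))
    for y in range((y0+9)//10*10,y1,10):
        cv2.line(im,(0,(y-y0)*k),(8 if y%50 else 20,(y-y0)*k),(0,255,0),1)
        if y%50==0: cv2.putText(im,str(y),(22,(y-y0)*k),0,.4,(0,255,0))
    cv2.imwrite(f"pics/{name}.png",im)
E
python3 - <<'E'
from h import *
s=load("top0")
crop(s,75,195,175,280,7,"c_tote"); crop(s,195,120,370,200,4,"c_rack")
E
```

```text
(no output)
```

View pics/c_tote.png

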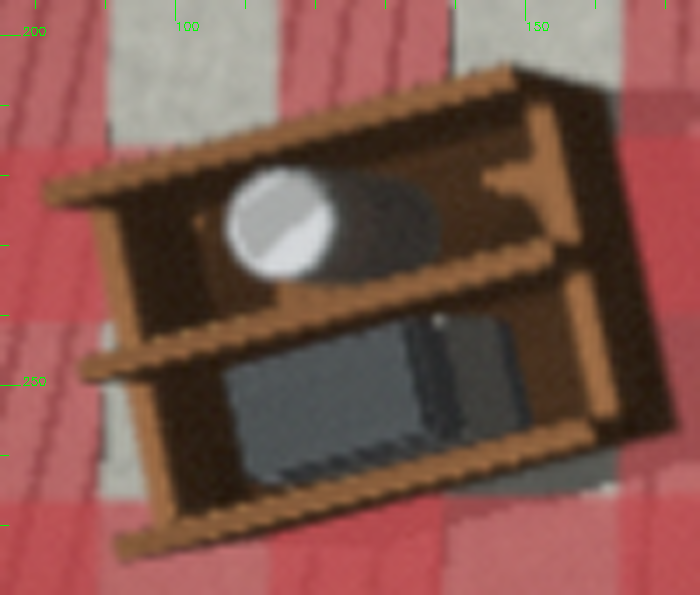

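View pics/c_rack.png

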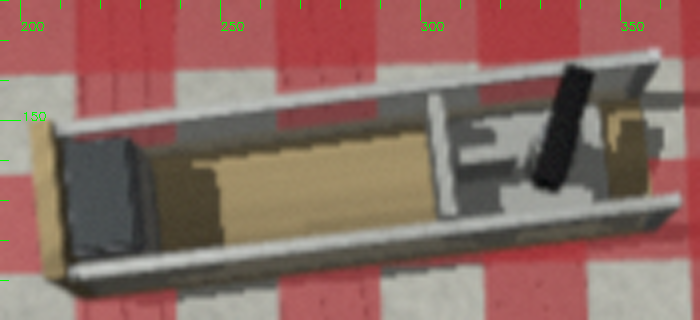

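The crop confirms it: a grey box tin with a paper band in the tote's near slot (top face centred near (123,252)). The white-lidded jar is in the other slot. In the rack, the row tin is at the left end, the plate top edge runs near (304..307,144..174) and the black knob is near (335,151).

```bash
python3 - <<'E'
from h import *
s=load("top0")
print("cam",ray(s,[[0,0]])[0])
def cp(u,x0,y0,k): return np.array(u,float)/k+[x0,y0]-.5+.5/k
def show(n,P): print(n,np.round(P[:,:2],4).tolist(),"mean",np.round(P[:,:2].mean(0),4))
T=onz(s,cp([(228,368),(407,320),(434,436),(253,484)],75,195,7),.096); show("tin top",T)
print("sides",[np.round(np.linalg.norm(T[i]-T[i-1]),4) for i in range(4)])
d=T[1]-T[0]; print("long ang",np.degrees(np.arctan2(d[1],d[0])))
# tote walls at z .09: centre lines of middle wall, outer walls
W=onz(s,cp([(45,190),(513,75),(82,368),(552,250),(118,548),(592,432)],75,195,7),.09); show("walls",W)
for i in (0,2,4):
    d=W[i+1]-W[i]; print("wall ang",np.degrees(np.arctan2(d[1],d[0])),np.linalg.norm(d))
Rr=onz(s,cp([(60,128),(656,54),(75,272),(678,201)],195,120,4),.09); show("rails",Rr)
for i in (0,2):
    d=Rr[i+1]-Rr[i]; print("rail ang",np.degrees(np.arctan2(d[1],d[0])),np.linalg.norm(d))
show("endboard in",onz(s,cp([(57,126),(70,276)],195,120,4),.102))
show("plate",onz(s,cp([(430,97),(444,213)],195,120,4),.09))
im=s["color"][120:200,300:370].astype(int); m=(im.max(2)<40).astype(np.uint8)
n,l,st,c=cv2.connectedComponentsWithStats(m); i=1+np.argmax(st[1:,4]); print(st[i])
pts=np.argwhere(l==i)[:,::-1]+[300,120]
r=cv2.minAreaRect(pts.astype(np.float32)); print(r)
B=cv2.boxPoints(r); show("knob",onz(s,B,.129)); print(np.round(onz(s,[r[0]],.129),4))
for n,px,z in [("yellow",(195,280),.09),("blue",(152,158),.09),("jar",(116,228),.091),("jarnear",(384,261),.07)]: show(n,onz(s,[px],z))
E
```

```text
cam [ 0.4391828  -0.03875912  0.955442  ]
tin top [[0.4342, 0.3613], [0.4482, 0.3054], [0.4131, 0.2965], [0.3991, 0.3528]] mean [0.4236 0.329 ]
sides [np.float64(0.0362), np.float64(0.0576), np.float64(0.0362), np.float64(0.058)]
long ang -75.96993223623373
walls [[0.4897, 0.4242], [0.5229, 0.2757], [0.4346, 0.4108], [0.469, 0.2627], [0.3796, 0.398], [0.4137, 0.2497]] mean [0.4516 0.3368]
wall ang -77.39265079452026 0.15217565212916095
wall ang -76.90962304621549 0.15198618756448576
wall ang -77.04283943637674 0.15215185080888313
rails [[0.6369, 0.1416], [0.6699, -0.1794], [0.5584, 0.1333], [0.5901, -0.1882]] mean [ 0.6138 -0.0232]
rail ang -84.12898578676399 0.3226552859151251
rail ang -84.3676038358155 0.32305465838746134
endboard in [[0.6353, 0.1407], [0.5546, 0.1335]] mean [0.595  0.1371]
plate [[0.6491, -0.0581], [0.5861, -0.0643]] mean [ 0.6176 -0.0612]
[ 28  17  15  30 205]
((335.56927490234375, 151.8639678955078), (7.729038238525391, 30.31389045715332), 17.52556800842285)
knob [[0.5944, -0.1074], [0.654, -0.1276], [0.6488, -0.1425], [0.5894, -0.1222]] mean [ 0.6217 -0.125 ]
[[ 0.6215 -0.1249  0.129 ]]
yellow [[0.3633, 0.1724]] mean [0.3633 0.1724]
blue [[0.6261, 0.2683]] mean [0.6261 0.2683]
jar [[0.475, 0.3448]] mean [0.475  0.3448]
jarnear [[0.397, -0.2273]] mean [ 0.397  -0.2273]
```

```bash
cat >> h.py <<'E'
def tool(st):
    M=R.from_rotvec(st["tcp_rot"]).as_matrix()
    return M
def rel(st,gp,jaw,p=True):
    """grasp point target world, jaw angle deg (mod 180) -> tool shift & rotvec, tool straight down"""
    M=tool(st); cur=np.degrees(np.arctan2(M[1,2],M[0,2])); 
    out=[]
    for a in (jaw,jaw+180):
        z=np.array([np.cos(np.radians(a)),np.sin(np.radians(a)),0]);y=np.array([0,0,-1.]);x=np.cross(y,z)
        T=np.c_[x,y,z]; rv=R.from_matrix(M.T@T).as_rotvec()
        tcp=np.array(gp)+[0,0,.147]
        out.append((np.linalg.norm(rv),a,M.T@(tcp-st["position"]),rv))
    for o in sorted(out,key=lambda o:o[0]): print("jaw",round((o[1]+180)%360-180,1),"shift",np.round(o[2],4),"rot",np.round(o[3],4),"deg",round(np.degrees(o[0]),1))
def where(st):
    M=tool(st); print("t",round(st["time_s"],2),"grasp pt",np.round(st["position"]+.147*M[:,1],4),"jaw deg",round(np.degrees(np.arctan2(M[1,2],M[0,2])),2),"yaxis",np.round(M[:,1],4),"q",np.round(st["qpos"],3),"F",np.round(st["wrist_force"],1),"w",round(st["grip_width"],4))
E
python3 - <<'E'
from h import *
from plant import ctrl
st=ctrl.state(); where(st); print(tool(st))
rel(st,(0.4236,0.329,0.2),103.2)
rel(st,(0.4236,0.329,0.068),103.2)
E
```

```text
t 0.15 grasp pt [ 0.1492 -0.5292  0.2573] jaw deg -74.26 yaxis [-1.0e-04  1.1e-03 -1.0e+00] q [-1.511  0.381  1.298  0.     1.464 -0.215] F [ 0.4 -0.1 -0.5] w 0.0884
[[-9.62488968e-01 -5.10149673e-05  2.71320813e-01]
 [-2.71320702e-01  1.10360721e-03 -9.62488368e-01]
 [-2.50330293e-04 -9.99999390e-01 -1.07605118e-03]]
jaw -76.8 shift [-0.4969  0.0582 -0.7516] rot [ 0.0011  0.0444 -0.0002] deg 2.5
jaw 103.2 shift [-0.4969  0.0582 -0.7516] rot [-4.0000e-04 -3.0972e+00 -1.7000e-03] deg 177.5
jaw -76.8 shift [-0.4969  0.1902 -0.7515] rot [ 0.0011  0.0444 -0.0002] deg 2.5
jaw 103.2 shift [-0.4969  0.1902 -0.7515] rot [-4.0000e-04 -3.0972e+00 -1.7000e-03] deg 177.5
```

```bash
python3 -m creep '[{"grip":-1,"xyz":[-0.344,0.037,-0.297],"rotation":[0,0,0]},{"grip":-1,"xyz":[-0.344,0.037,-0.297],"rotation":[0,0,0]},{"grip":-1,"xyz":[-0.344,0.037,-0.297],"rotation":[0,0,0]},{"grip":-1,"xyz":[-0.344,0.037,-0.297],"rotation":[0,0,0]},{"grip":-1,"xyz":[-0.344,0.037,-0.297],"rotation":[0,0,0]},{"grip":-1,"xyz":[-0.344,0.037,-0.297],"rotation":[0,0,0]},{"grip":-1,"xyz":[-0.344,0.037,-0.297],"rotation":[0,0,0]},{"grip":-1,"xyz":[-0.344,0.037,-0.297],"rotation":[0,0,0]},{"grip":-1,"xyz":[-0.344,0.037,-0.297],"rotation":[0,0,0]},{"grip":-1,"xyz":[-0.344,0.037,-0.297],"rotation":[0,0,0]},{"grip":-1,"xyz":[-0.344,0.037,-0.297],"rotation":[0,0,0]},{"grip":-1,"xyz":[-0.497,0.037,-0.752],"rotation":[0,0,0]},{"grip":-1,"xyz":[-0.497,0.037,-0.752],"rotation":[0,0,0]},{"grip":-1,"xyz":[-0.497,0.037,-0.752],"rotation":[0,0,0]},{"grip":-1,"xyz":[-0.497,0.037,-0.752],"rotation":[0,0,0]},{"grip":-1,"xyz":[-0.497,0.037,-0.752],"rotation":[0,0,0]},{"grip":-1,"xyz":[-0.497,0.037,-0.752],"rotation":[0,0,0]},{"grip":-1,"xyz":[-0.497,0.037,-0.752],"rotation":[0,0,0]},{"grip":-1,"xyz":[-0.497,0.037,-0.752],"rotation":[0,0,0]},{"grip":-1,"xyz":[-0.497,0.037,-0.752],"rotation":[0,0,0]}]'
python3 - <<'E'
from h import *
from plant import ctrl
st=ctrl.state(); where(st)
rel(st,(0.4236,0.329,0.19),103.2)
E
```

```text
time_s: 1.82
position: [0.4178, 0.2266, 0.3677]
tcp_rot: [-0.287, 2.074, -2.074]
wrist_force: [0.4, -0.6, 0.7]
grip_width: 0.088
t 1.82 grasp pt [0.4178 0.2266 0.2207] jaw deg -74.24 yaxis [-0.e+00 -1.e-04 -1.e+00] q [ 0.247  0.284  1.56  -0.     1.298  1.543] F [ 0.4 -0.6  0.7] w 0.088
jaw -76.8 shift [-0.0334  0.0307 -0.0969] rot [-0.0001  0.0446  0.0001] deg 2.6
jaw 103.2 shift [-0.0334  0.0307 -0.0969] rot [ 1.000e-04 -3.097e+00  1.000e-04] deg 177.4
```

```bash
python3 -m creep '[{"grip":-1,"xyz":[-0.0334,0,-0.097],"rotation":[0,0.0446,0]},{"grip":-1,"xyz":[-0.0334,0,-0.097],"rotation":[0,0.0446,0]},{"grip":-1,"xyz":[-0.0334,0,-0.097],"rotation":[0,0.0446,0]},{"grip":-1,"xyz":[-0.0334,0.03,-0.097],"rotation":[0,0.0446,0]},{"grip":-1,"xyz":[-0.0334,0.03,-0.097],"rotation":[0,0.0446,0]},{"grip":-1,"xyz":[-0.0334,0.03,-0.097],"rotation":[0,0.0446,0]}]'
python3 - <<'E'
from h import *
from plant import ctrl
st=ctrl.state(); where(st)
rel(st,(0.4236,0.329,0.068),103.2)
s=shot(ctrl,"wrist","w1")
print(proj(s,[[0.4236,0.329,0.096]]))
E
```

```text
time_s: 2.32
position: [0.424, 0.3267, 0.3369]
tcp_rot: [-0.247, 2.1, -2.102]
wrist_force: [0.5, -0.2, 1.1]
grip_width: 0.0886
t 2.32 grasp pt [0.4235 0.3265 0.1899] jaw deg -76.8 yaxis [-0.0033 -0.0017 -1.    ] q [ 0.435  0.416  1.45  -0.     1.28   1.776] F [ 0.5 -0.2  1.1] w 0.0886
jaw -76.8 shift [-0.0006  0.1219 -0.0024] rot [-0.0008  0.0001  0.0036] deg 0.2
jaw 103.2 shift [-0.0006  0.1219 -0.0024] rot [ 5.7000e-03 -3.1415e+00  1.3000e-03] deg 180.0
[[273.58694455 215.26072613]]
```

View pics/w1.png

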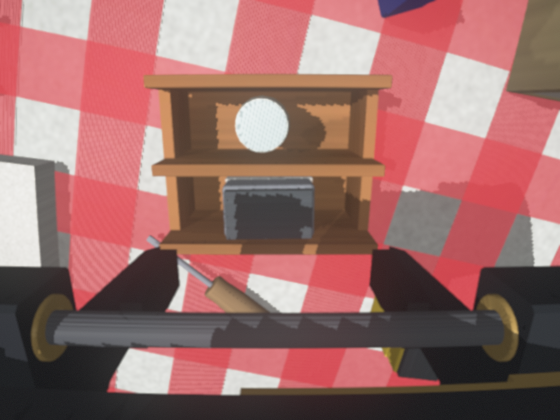

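```bash
python3 - <<'E'
from h import *
s=load("w1")
print("cam",ray(s,[[0,0]])[0])
crop(s,145,70,395,255,3,"c_w1")
P=onz(s,[(225,187),(313,187),(313,239),(225,239)],.096);print(np.round(P,4),P.mean(0))
print([np.linalg.norm(P[i]-P[i-1]) for i in range(4)])
P=onz(s,[(225,181),(313,181)],.096);print(np.round(P,4))
E
```

```text
cam [0.49304585 0.34511289 0.31716312]
[[0.4351 0.3639 0.096 ]
 [0.4481 0.3086 0.096 ]
 [0.4133 0.2993 0.096 ]
 [0.3997 0.3571 0.096 ]] [0.42404041 0.33221609 0.096     ]
[np.float64(0.036018292364346), np.float64(0.05681325840168397), np.float64(0.03600160030279097), np.float64(0.05937059956150218)]
[[0.439  0.3647 0.096 ]
 [0.4519 0.3096 0.096 ]]
```

View pics/c_w1.png

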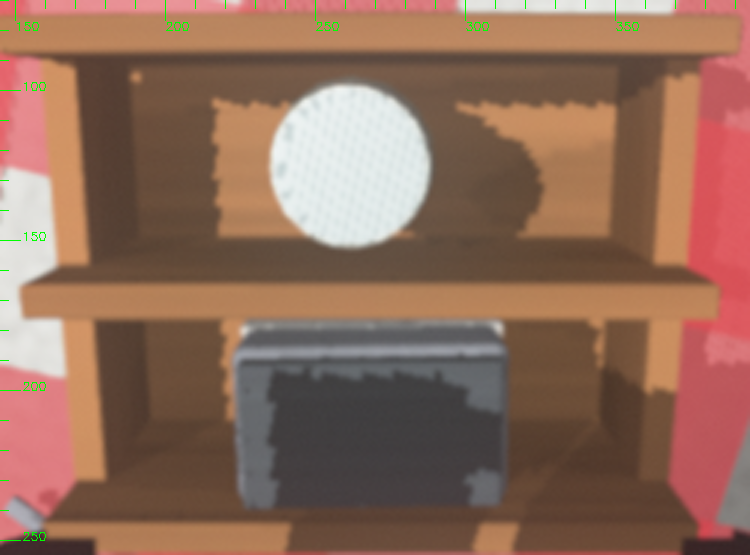

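The close view shows the grey tin alone in the near slot, its top face at (225..313, 187..239), with free gaps at both ends. Two views put it at about (0.424, 0.331), so I'll go down.

```bash
python3 -m creep '[{"grip":-1,"xyz":[-0.0006,0.02,-0.0015],"rotation":[0,0,0]},{"grip":-1,"xyz":[-0.0006,0.05,-0.0015],"rotation":[0,0,0]},{"grip":-1,"xyz":[-0.0006,0.08,-0.0015],"rotation":[0,0,0]},{"grip":-1,"xyz":[-0.0006,0.10,-0.0015],"rotation":[0,0,0]},{"grip":-1,"xyz":[-0.0006,0.115,-0.0015],"rotation":[0,0,0]},{"grip":-1,"xyz":[-0.0006,0.122,-0.0015],"rotation":[0,0,0]},{"grip":-1,"xyz":[-0.0006,0.122,-0.0015],"rotation":[0,0,0]},{"grip":-1,"xyz":[-0.0006,0.122,-0.0015],"rotation":[0,0,0]}]'
python3 - <<'E'
from h import *
from plant import ctrl
where(ctrl.state())
E
python3 -m creep '[{"grip":1,"xyz":[0,0,0],"rotation":[0,0,0]},{"grip":1,"xyz":[0,0,0],"rotation":[0,0,0]},{"grip":1,"xyz":[0,0,0],"rotation":[0,0,0]},{"grip":1,"xyz":[0,0,0],"rotation":[0,0,0]},{"grip":1,"xyz":[0,0,0],"rotation":[0,0,0]},{"grip":1,"xyz":[0,0,0],"rotation":[0,0,0]},{"grip":1,"xyz":[0,0,0],"rotation":[0,0,0]},{"grip":1,"xyz":[0,0,0],"rotation":[0,0,0]}]'
python3 - <<'E'
from h import *
from plant import ctrl
where(ctrl.state())
E
```

```text
time_s: 3.03
position: [0.4249, 0.3282, 0.217]
tcp_rot: [-0.24, 2.1, -2.099]
wrist_force: [-0.1, -0.1, 1.4]
grip_width: 0.088
t 3.03 grasp pt [0.4252 0.3283 0.07  ] jaw deg -76.85 yaxis [ 1.5e-03  7.0e-04 -1.0e+00] q [ 0.437  0.57   1.592 -0.     0.978  1.778] F [-0.1 -0.1  1.4] w 0.088
time_s: 3.7
position: [0.4245, 0.3285, 0.2164]
tcp_rot: [-0.242, 2.1, -2.098]
wrist_force: [-0.9, 0.1, 5.7]
grip_width: 0.0615
t 3.7 grasp pt [0.4246 0.3287 0.0694] jaw deg -76.81 yaxis [ 1.e-03  7.e-04 -1.e+00] q [0.438 0.571 1.593 0.    0.976 1.778] F [-0.9  0.1  5.7] w 0.0615
```

```bash
python3 -m creep '[{"grip":1,"xyz":[0,-0.02,0],"rotation":[0,0,0]},{"grip":1,"xyz":[0,-0.05,0],"rotation":[0,0,0]},{"grip":1,"xyz":[0,-0.08,0],"rotation":[0,0,0]},{"grip":1,"xyz":[0,-0.11,0],"rotation":[0,0,0]},{"grip":1,"xyz":[0,-0.12,0],"rotation":[0,0,0]},{"grip":1,"xyz":[0,-0.12,0],"rotation":[0,0,0]}]'
python3 - <<'E'
from h import *
from plant import ctrl
st=ctrl.state();where(st)
rel(st,(0.40,0.02,0.19),5.8)
E
```

```text
time_s: 4.2
position: [0.4244, 0.3285, 0.3381]
tcp_rot: [-0.238, 2.099, -2.096]
wrist_force: [0.6, -0.2, -3.0]
grip_width: 0.0617
t 4.2 grasp pt [0.425  0.3287 0.1911] jaw deg -76.8 yaxis [ 0.0041  0.0018 -1.    ] q [ 0.438  0.415  1.446 -0.     1.275  1.778] F [ 0.6 -0.2 -3. ] w 0.0617
jaw 5.8 shift [0.0942 0.0004 0.2948] rot [-0.0025 -1.4416 -0.0042] deg 82.6
jaw -174.2 shift [0.0942 0.0004 0.2948] rot [ 0.0044  1.6999 -0.0026] deg 97.4
```

```bash
python3 -m creep '[{"grip":1,"xyz":[0.011,0,0.034],"rotation":[0,-0.11,0]},{"grip":1,"xyz":[0.022,0,0.068],"rotation":[0,-0.23,0]},{"grip":1,"xyz":[0.033,0,0.102],"rotation":[0,-0.35,0]},{"grip":1,"xyz":[0.044,0,0.136],"rotation":[0,-0.47,0]},{"grip":1,"xyz":[0.055,0,0.17],"rotation":[0,-0.59,0]},{"grip":1,"xyz":[0.066,0,0.204],"rotation":[0,-0.71,0]},{"grip":1,"xyz":[0.075,0,0.235],"rotation":[0,-0.83,0]},{"grip":1,"xyz":[0.084,0,0.262],"rotation":[0,-0.95,0]},{"grip":1,"xyz":[0.091,0,0.285],"rotation":[0,-1.07,0]},{"grip":1,"xyz":[0.094,0,0.295],"rotation":[0,-1.19,0]},{"grip":1,"xyz":[0.094,0,0.295],"rotation":[0,-1.31,0]},{"grip":1,"xyz":[0.094,0,0.295],"rotation":[0,-1.4416,0]},{"grip":1,"xyz":[0.094,0,0.295],"rotation":[0,-1.4416,0]},{"grip":1,"xyz":[0.094,0,0.295],"rotation":[0,-1.4416,0]},{"grip":1,"xyz":[0.094,0,0.295],"rotation":[0,-1.4416,0]}]'
python3 - <<'E'
from h import *
from plant import ctrl
st=ctrl.state();where(st)
rel(st,(0.40,0.02,0.065),5.8)
E
```

```text
time_s: 5.45
position: [0.4, 0.0198, 0.3348]
tcp_rot: [-1.255, 1.138, -1.135]
wrist_force: [0.1, 0.2, -2.7]
grip_width: 0.0615
t 5.45 grasp pt [0.3997 0.0199 0.1878] jaw deg 5.63 yaxis [-2.1e-03  5.0e-04 -1.0e+00] q [-0.248  0.197  1.796 -0.     1.15  -0.347] F [ 0.1  0.2 -2.7] w 0.0615
jaw 5.8 shift [-1.000e-04  1.228e-01  3.000e-04] rot [ 0.0021 -0.0029 -0.0007] deg 0.2
jaw -174.2 shift [-1.000e-04  1.228e-01  3.000e-04] rot [1.1000e-03 3.1387e+00 3.2000e-03] deg 179.8
```

```bash
python3 -m creep '[{"grip":1,"xyz":[0,0.03,0],"rotation":[0,0,0]},{"grip":1,"xyz":[0,0.065,0],"rotation":[0,0,0]},{"grip":1,"xyz":[0,0.09,0],"rotation":[0,0,0]},{"grip":1,"xyz":[0,0.105,0],"rotation":[0,0,0]},{"grip":1,"xyz":[0,0.114,0],"rotation":[0,0,0]},{"grip":1,"xyz":[0,0.119,0],"rotation":[0,0,0]},{"grip":1,"xyz":[0,0.122,0],"rotation":[0,0,0]},{"grip":1,"xyz":[0,0.122,0],"rotation":[0,0,0]}]'
python3 - <<'E'
from h import *
from plant import ctrl
st=ctrl.state();where(st)
s=shot(ctrl,"scene","s2"); p=proj(s,[[.4,.02,.0]])[0].astype(int); print(p)
crop(s,p[0]-60,p[1]-100,p[0]+60,p[1]+40,4,"c_s2")
E
```

```text
time_s: 6.12
position: [0.4002, 0.0198, 0.2135]
tcp_rot: [-1.255, 1.136, -1.135]
wrist_force: [-0.4, -0.1, -1.4]
grip_width: 0.0619
t 6.12 grasp pt [0.4001 0.0198 0.0665] jaw deg 5.73 yaxis [-7.e-04  1.e-04 -1.e+00] q [-0.248  0.412  1.966 -0.     0.764 -0.348] F [-0.4 -0.1 -1.4] w 0.0619
[293 215]
```

View pics/c_s2.png

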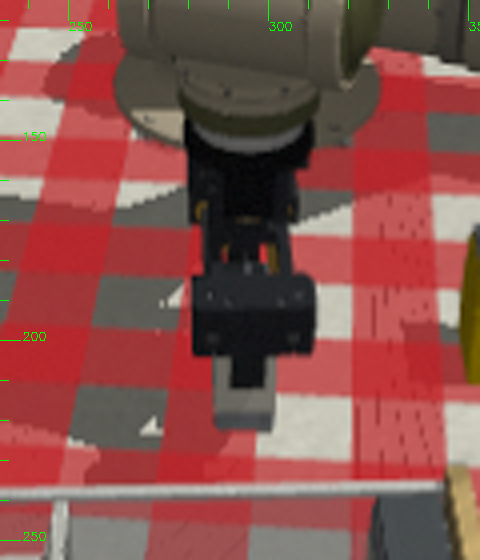

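The tin hangs upright under the gripper, its foot near (292,222), almost at the table. I'll lower it the last couple of millimetres.

```bash
python3 -m creep '[{"grip":1,"xyz":[0,0.001,0],"rotation":[0,0,0]},{"grip":1,"xyz":[0,0.002,0],"rotation":[0,0,0]},{"grip":1,"xyz":[0,0.002,0],"rotation":[0,0,0]},{"grip":1,"xyz":[0,0.002,0],"rotation":[0,0,0]}]'
python3 - <<'E'
from h import *
from plant import ctrl
where(ctrl.state())
E
```

```text
time_s: 6.5
position: [0.4002, 0.0198, 0.212]
tcp_rot: [-1.255, 1.134, -1.135]
wrist_force: [0.0, 0.2, -2.0]
grip_width: 0.0619
t 6.5 grasp pt [0.4003 0.0197 0.065 ] jaw deg 5.78 yaxis [ 5.e-04 -1.e-04 -1.e+00] q [-0.248  0.415  1.968 -0.     0.758 -0.349] F [ 0.   0.2 -2. ] w 0.0619
```

```bash
python3 -m creep '[{"grip":1,"xyz":[0,0.001,0],"rotation":[0,0,0]},{"grip":1,"xyz":[0,0.002,0],"rotation":[0,0,0]},{"grip":1,"xyz":[0,0.002,0],"rotation":[0,0,0]},{"grip":1,"xyz":[0,0.002,0],"rotation":[0,0,0]}]'
python3 - <<'E'
from h import *
from plant import ctrl
where(ctrl.state())
E
```

```text
time_s: 6.83
position: [0.4002, 0.0197, 0.2103]
tcp_rot: [-1.255, 1.134, -1.135]
wrist_force: [-2.3, -0.2, 9.2]
grip_width: 0.0619
t 6.83 grasp pt [0.4003 0.0197 0.0633] jaw deg 5.79 yaxis [ 7.e-04 -3.e-04 -1.e+00] q [-0.248  0.419  1.97  -0.     0.752 -0.349] F [-2.3 -0.2  9.2] w 0.0619
```

```bash
python3 -m creep '[{"grip":-1,"xyz":[0,-0.0015,0],"rotation":[0,0,0]},{"grip":-1,"xyz":[0,-0.0015,0],"rotation":[0,0,0]},{"grip":-1,"xyz":[0,-0.0015,0],"rotation":[0,0,0]},{"grip":-1,"xyz":[0,-0.0015,0],"rotation":[0,0,0]},{"grip":-1,"xyz":[0,-0.0015,0],"rotation":[0,0,0]},{"grip":-1,"xyz":[0,-0.03,0],"rotation":[0,0,0]},{"grip":-1,"xyz":[0,-0.06,0],"rotation":[0,0,0]},{"grip":-1,"xyz":[0,-0.08,0],"rotation":[0,0,0]},{"grip":-1,"xyz":[0,-0.08,0],"rotation":[0,0,0]}]'
python3 -m creep '[{"grip":-1,"xyz":[0,0,0],"rotation":[0,-0.12,0]},{"grip":-1,"xyz":[0,0,0],"rotation":[0,-0.24,0]},{"grip":-1,"xyz":[0,0,0],"rotation":[0,-0.36,0]},{"grip":-1,"xyz":[0,0,0],"rotation":[0,-0.48,0]},{"grip":-1,"xyz":[0,0,0],"rotation":[0,-0.6,0]},{"grip":-1,"xyz":[0,0,0],"rotation":[0,-0.72,0]},{"grip":-1,"xyz":[0,0,0],"rotation":[0,-0.84,0]},{"grip":-1,"xyz":[0,0,0],"rotation":[0,-0.96,0]},{"grip":-1,"xyz":[0,0,0],"rotation":[0,-1.08,0]},{"grip":-1,"xyz":[0,0,0],"rotation":[0,-1.2,0]},{"grip":-1,"xyz":[0,0,0],"rotation":[0,-1.32,0]},{"grip":-1,"xyz":[0,0,0],"rotation":[0,-1.44,0]},{"grip":-1,"xyz":[0,0,0],"rotation":[0,-1.5708,0]},{"grip":-1,"xyz":[0,0,0],"rotation":[0,-1.5708,0]},{"grip":-1,"xyz":[0,0,0],"rotation":[0,-1.5708,0]},{"grip":-1,"xyz":[0,0,0],"rotation":[0,-1.5708,0]}]'
python3 - <<'E'
from h import *
from plant import ctrl
st=ctrl.state();where(st);rel(st,(0.4003,0.0197,0.072),95.8)
s=shot(ctrl,"wrist","w3")
s=shot(ctrl,"scene","s3")
E
```

```text
time_s: 7.58
position: [0.4006, 0.0197, 0.2927]
tcp_rot: [-1.252, 1.129, -1.139]
wrist_force: [0.5, -1.0, 0.8]
grip_width: 0.0881
time_s: 8.92
position: [0.4001, 0.0197, 0.2893]
tcp_rot: [-1.569, -0.076, 0.077]
wrist_force: [0.3, 0.4, 1.1]
grip_width: 0.0883
t 8.92 grasp pt [0.4    0.0198 0.1423] jaw deg 95.58 yaxis [-7.e-04  2.e-04 -1.e+00] q [-0.248  0.267  1.868  0.     1.007 -1.917] F [0.3 0.4 1.1] w 0.0883
jaw 95.8 shift [ 0.0002  0.0703 -0.0001] rot [-0.0003 -0.0038 -0.0007] deg 0.2
jaw -84.2 shift [ 0.0002  0.0703 -0.0001] rot [ 1.1000e-03  3.1378e+00 -5.0000e-04] deg 179.8
```

View pics/w3.png

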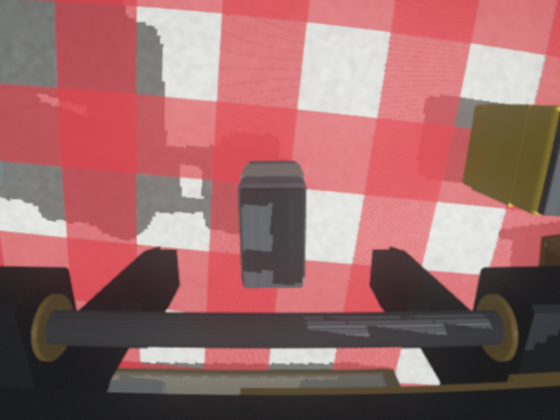

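View pics/s3.png

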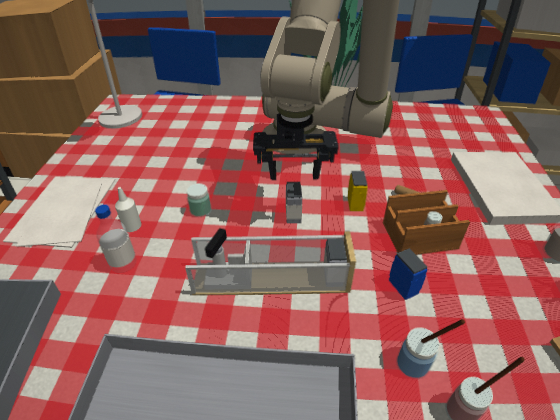

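The tin stands alone and upright, in the wrist view at (240..305,178..286), centred between the fingers and turned 90°. I'll take it across its broad faces.

```bash
python3 -m creep '[{"grip":-1,"xyz":[0,0.025,0],"rotation":[0,-0.004,0]},{"grip":-1,"xyz":[0,0.05,0],"rotation":[0,-0.004,0]},{"grip":-1,"xyz":[0,0.065,0],"rotation":[0,-0.004,0]},{"grip":-1,"xyz":[0,0.07,0],"rotation":[0,-0.004,0]},{"grip":-1,"xyz":[0,0.07,0],"rotation":[0,-0.004,0]},{"grip":1,"xyz":[0,0.07,0],"rotation":[0,-0.004,0]},{"grip":1,"xyz":[0,0.07,0],"rotation":[0,-0.004,0]},{"grip":1,"xyz":[0,0.07,0],"rotation":[0,-0.004,0]},{"grip":1,"xyz":[0,0.07,0],"rotation":[0,-0.004,0]},{"grip":1,"xyz":[0,0.07,0],"rotation":[0,-0.004,0]},{"grip":1,"xyz":[0,0.07,0],"rotation":[0,-0.004,0]},{"grip":1,"xyz":[0,0.07,0],"rotation":[0,-0.004,0]},{"grip":1,"xyz":[0,0.07,0],"rotation":[0,-0.004,0]}]'
python3 - <<'E'
from h import *
from plant import ctrl
where(ctrl.state())
E
python3 -m creep '[{"grip":1,"xyz":[0,-0.02,0],"rotation":[0,0,0]},{"grip":1,"xyz":[0,-0.05,0],"rotation":[0,0,0]},{"grip":1,"xyz":[0,-0.08,0],"rotation":[0,0,0]},{"grip":1,"xyz":[0,-0.11,0],"rotation":[0,0,0]},{"grip":1,"xyz":[0,-0.14,0],"rotation":[0,0,0]},{"grip":1,"xyz":[0,-0.15,0],"rotation":[0,0,0]},{"grip":1,"xyz":[0,-0.15,0],"rotation":[0,0,0]},{"grip":1,"xyz":[0,-0.15,0],"rotation":[0,0,0]}]'
python3 - <<'E'
from h import *
from plant import ctrl
where(ctrl.state())
s=shot(ctrl,"top","t4");shot(ctrl,"scene","s4")
crop(s,195,120,370,200,4,"c_rack4")
E
```

```text
time_s: 10.1
position: [0.4002, 0.0197, 0.2198]
tcp_rot: [-1.569, -0.083, 0.082]
wrist_force: [0.6, -0.3, -0.2]
grip_width: 0.0376
t 10.1 grasp pt [0.4002 0.0197 0.0728] jaw deg 96.02 yaxis [ 2.e-04 -1.e-04 -1.e+00] q [-0.248  0.399  1.959 -0.     0.783 -1.924] F [ 0.6 -0.3 -0.2] w 0.0376
time_s: 10.77
position: [0.3999, 0.0198, 0.3693]
tcp_rot: [-1.569, -0.082, 0.083]
wrist_force: [-0.3, -1.5, -2.3]
grip_width: 0.038
t 10.77 grasp pt [0.3999 0.0199 0.2223] jaw deg 96.02 yaxis [-2.e-04  1.e-04 -1.e+00] q [-0.248  0.153  1.736  0.     1.253 -1.924] F [-0.3 -1.5 -2.3] w 0.038
```

View pics/c_rack4.png

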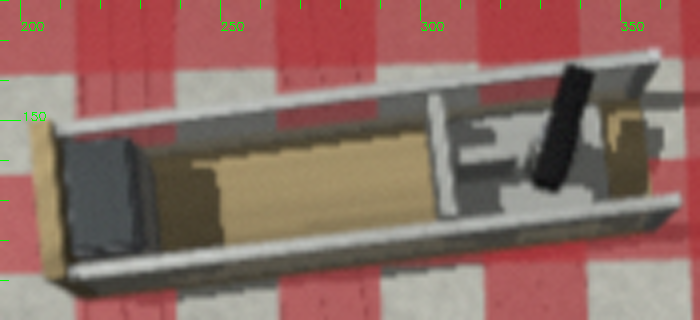

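View pics/s4.png

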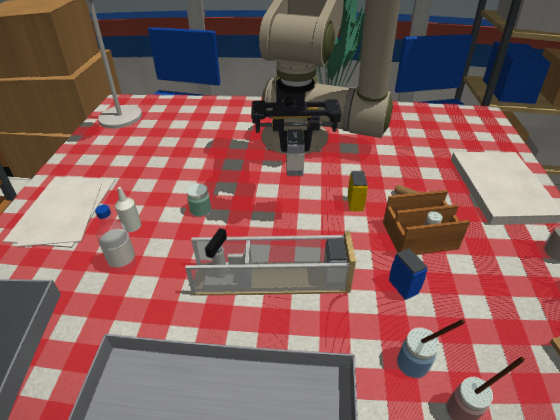

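Row tin and rack are unchanged, and the tin is held upright at (295,160) in the scene view. Next I move above the rack.

```bash
python3 - <<'E'
from h import *
from plant import ctrl
rel(ctrl.state(),(0.609,0.02,0.19),95.8)
E
```

```text
jaw 95.8 shift [ 0.208   0.0309 -0.0217] rot [-0.001   0.0036 -0.0026] deg 0.3
jaw -84.2 shift [ 0.208   0.0309 -0.0217] rot [-4.100e-03 -3.138e+00  1.600e-03] deg 179.8
```

```bash
python3 -m creep '[{"grip":1,"xyz":[0.035,0,-0.0036],"rotation":[0,0.0036,0]},{"grip":1,"xyz":[0.07,0,-0.0072],"rotation":[0,0.0036,0]},{"grip":1,"xyz":[0.105,0,-0.0108],"rotation":[0,0.0036,0]},{"grip":1,"xyz":[0.14,0,-0.0144],"rotation":[0,0.0036,0]},{"grip":1,"xyz":[0.175,0.0,-0.018],"rotation":[0,0.0036,0]},{"grip":1,"xyz":[0.2,0.01,-0.0217],"rotation":[0,0.0036,0]},{"grip":1,"xyz":[0.208,0.02,-0.0217],"rotation":[0,0.0036,0]},{"grip":1,"xyz":[0.208,0.03,-0.0217],"rotation":[0,0.0036,0]},{"grip":1,"xyz":[0.208,0.03,-0.0217],"rotation":[0,0.0036,0]},{"grip":1,"xyz":[0.208,0.03,-0.0217],"rotation":[0,0.0036,0]},{"grip":1,"xyz":[0.208,0.03,-0.0217],"rotation":[0,0.0036,0]}]'
python3 - <<'E'
from h import *
from plant import ctrl
st=ctrl.state();where(st)
shot(ctrl,"wrist","w5");shot(ctrl,"scene","s5")
s=load("s5");crop(s,170,150,380,310,3,"c_s5")
E
```

```text
time_s: 11.78
position: [0.6085, 0.02, 0.3402]
tcp_rot: [-1.569, -0.08, 0.08]
wrist_force: [-0.1, 0.7, -2.3]
grip_width: 0.0378
t 11.78 grasp pt [0.6085 0.02   0.1932] jaw deg 95.81 yaxis [-1.e-04  0.e+00 -1.e+00] q [-0.161  0.533  1.231 -0.     1.378 -1.833] F [-0.1  0.7 -2.3] w 0.0378
```

View pics/w5.png

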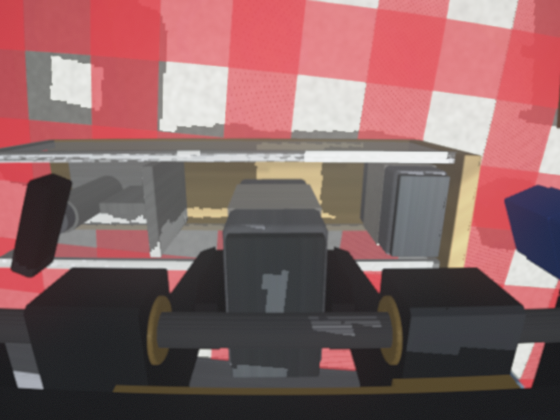

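View pics/c_s5.png

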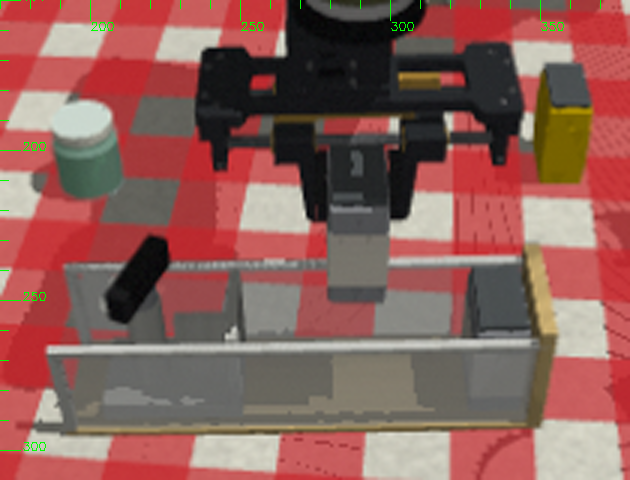

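```bash
python3 - <<'E'
from h import *
s=load("w5"); crop(s,0,130,200,290,4,"c_w5a"); crop(s,340,130,540,290,4,"c_w5b")
E
```

```text
(no output)
```

View pics/c_w5a.png

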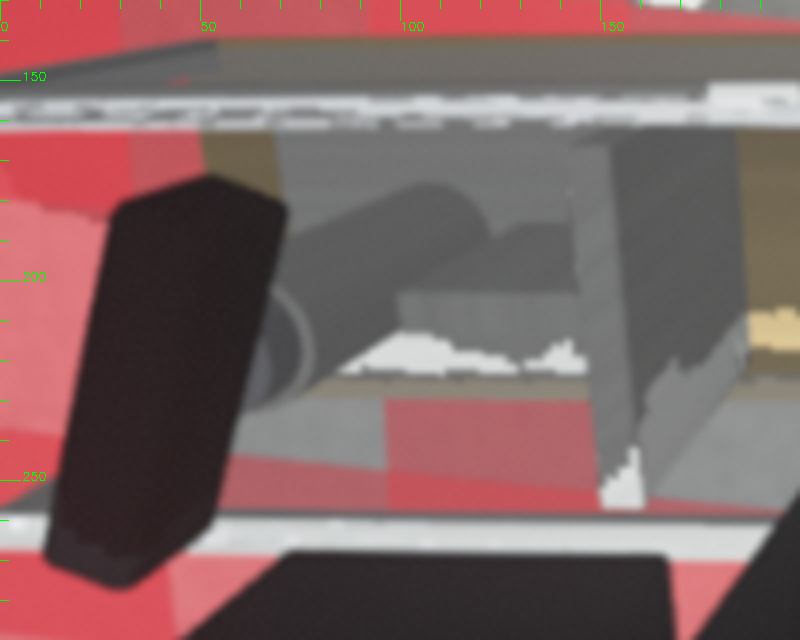

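View pics/c_w5b.png

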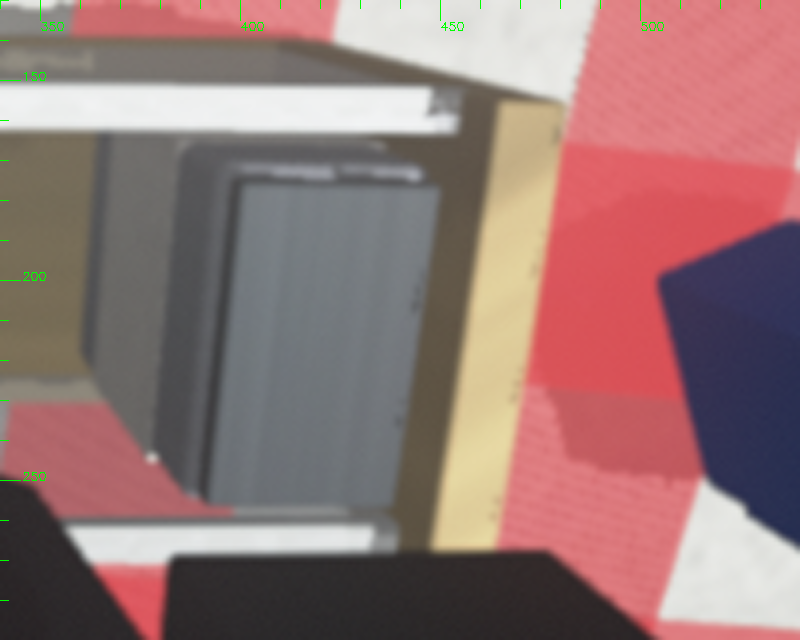

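```bash
python3 - <<'E'
from h import *
s=load("w5")
F=onz(s,[(60,157.2),(150,157.2),(400,157.2)],.09)[:,:2];N=onz(s,[(100,264.),(180,264.6),(400,266)],.09)[:,:2]
fF=np.polyfit(F[:,1],F[:,0],1);fN=np.polyfit(N[:,1],N[:,0],1)
print(F,N,fF,fN)
for y in (-.12,0.02,.1): print(y,np.polyval(fF,y),np.polyval(fN,y),(np.polyval(fF,y)+np.polyval(fN,y))/2)
print(np.degrees(np.arctan([fF[0],fN[0]])))
# plate face top edge, knob top corners, row tin face edge, endboard inner
print("plate front/back top",onz(s,[(157,215),(149,215)],.09)[:,:2])
print("tin top front",onz(s,[(396,215)],.096)[:,:2],"endb",onz(s,[(456,215)],.102)[:,:2])
k=np.array([(27,175),(52,174),(71,183),(53,260),(30,277),(11,269)])
print("knob",onz(s,[(33,226)],.129))
E
```

```text
[[ 0.58385313 -0.1254436 ]
 [ 0.57814288 -0.06369478]
 [ 0.56139074  0.10109446]] [[ 0.66014363 -0.10069369]
 [ 0.65407265 -0.04168936]
 [ 0.63922939  0.1170584 ]] [-0.09967151  0.57153709] [-0.09551676  0.65034225]
-0.12 0.5834976730350044 0.6618042567379294 0.6226509648864669
0.02 0.5695436621331864 0.6484319100455348 0.6089877860893607
0.1 0.5615699416178618 0.6407905690784521 0.6011802553481569
[-5.69195759 -5.45615453]
plate front/back top [[ 0.61799785 -0.0585933 ]
 [ 0.61857483 -0.06420078]]
tin top front [[0.59956266 0.10388498]] endb [[0.59383293 0.1419641 ]]
knob [[ 0.61896328 -0.12151249  0.129     ]]
```

The wrist view shows the channel's midline at x = 0.609 at y = 0.02, where the tin hangs. The gap between the plate front (157,215) and the row tin (396,215) is free, so I'll lower it.

```bash
python3 -m creep '[{"grip":1,"xyz":[0.0005,0.02,0],"rotation":[0,0.002,0]},{"grip":1,"xyz":[0.0005,0.045,0],"rotation":[0,0.002,0]},{"grip":1,"xyz":[0.0005,0.065,0],"rotation":[0,0.002,0]},{"grip":1,"xyz":[0.0005,0.085,0],"rotation":[0,0.002,0]},{"grip":1,"xyz":[0.0005,0.1,0],"rotation":[0,0.002,0]},{"grip":1,"xyz":[0.0005,0.108,0],"rotation":[0,0.002,0]},{"grip":1,"xyz":[0.0005,0.112,0],"rotation":[0,0.002,0]},{"grip":1,"xyz":[0.0005,0.112,0],"rotation":[0,0.002,0]},{"grip":1,"xyz":[0.0005,0.112,0],"rotation":[0,0.002,0]}]'
python3 - <<'E'
from h import *
from plant import ctrl
st=ctrl.state();where(st)
s=shot(ctrl,"scene","s6");crop(s,170,150,380,310,3,"c_s6")
E
```

```text
time_s: 12.63
position: [0.61, 0.02, 0.2288]
tcp_rot: [-1.57, -0.079, 0.077]
wrist_force: [0.8, -0.4, -1.5]
grip_width: 0.038
t 12.63 grasp pt [0.6102 0.02   0.0818] jaw deg 95.7 yaxis [ 1.6e-03 -3.0e-04 -1.0e+00] q [-0.161  0.653  1.362 -0.     1.125 -1.831] F [ 0.8 -0.4 -1.5] w 0.038
```

View pics/c_s6.png

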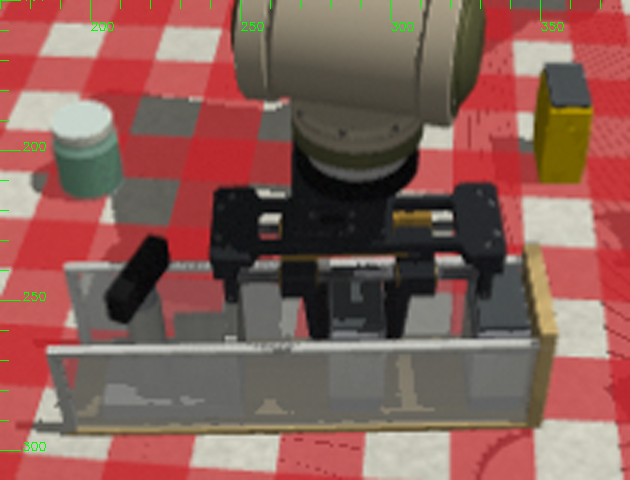

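The tin is inside the channel between the stop plate and row tin, with no contact force. I'll settle it down.

```bash
python3 -m creep '[{"grip":1,"xyz":[0,0.001,0],"rotation":[0,0,0]},{"grip":1,"xyz":[0,0.002,0],"rotation":[0,0,0]},{"grip":1,"xyz":[0,0.003,0],"rotation":[0,0,0]},{"grip":1,"xyz":[0,0.003,0],"rotation":[0,0,0]},{"grip":1,"xyz":[0,0.003,0],"rotation":[0,0,0]}]'
python3 - <<'E'
from h import *
from plant import ctrl
where(ctrl.state())
E
```

```text
time_s: 13.1
position: [0.6099, 0.02, 0.2258]
tcp_rot: [-1.57, -0.079, 0.077]
wrist_force: [-1.7, 0.8, 5.5]
grip_width: 0.0381
t 13.1 grasp pt [0.6102 0.02   0.0788] jaw deg 95.7 yaxis [ 1.6e-03 -2.0e-04 -1.0e+00] q [-0.161  0.657  1.365  0.     1.118 -1.831] F [-1.7  0.8  5.5] w 0.0381
```

```bash
python3 -m creep '[{"grip":-1,"xyz":[0,-0.001,0],"rotation":[0,0,0]},{"grip":-1,"xyz":[0,-0.001,0],"rotation":[0,0,0]},{"grip":-1,"xyz":[0,-0.001,0],"rotation":[0,0,0]},{"grip":-1,"xyz":[0,-0.001,0],"rotation":[0,0,0]},{"grip":-1,"xyz":[0,-0.001,0],"rotation":[0,0,0]},{"grip":-1,"xyz":[0,-0.02,0],"rotation":[0,0,0]},{"grip":-1,"xyz":[0,-0.05,0],"rotation":[0,0,0]},{"grip":-1,"xyz":[0,-0.08,0],"rotation":[0,0,0]},{"grip":-1,"xyz":[0,-0.11,0],"rotation":[0,0,0]},{"grip":-1,"xyz":[0,-0.13,0],"rotation":[0,0,0]},{"grip":-1,"xyz":[0,-0.13,0],"rotation":[0,0,0]},{"grip":-1,"xyz":[0,-0.13,0],"rotation":[0,0,0]}]'
python3 - <<'E'
from h import *
from plant import ctrl
st=ctrl.state();where(st)
rel(st,(0.621,-0.1235,0.20),71.3)
s=shot(ctrl,"scene","s7");crop(s,170,150,380,310,3,"c_s7")
E
```

```text
time_s: 14.1
position: [0.6097, 0.0201, 0.3551]
tcp_rot: [-1.57, -0.079, 0.077]
wrist_force: [-0.6, 0.7, -1.2]
grip_width: 0.0879
t 14.1 grasp pt [0.6099 0.02   0.2081] jaw deg 95.7 yaxis [ 1.5e-03 -2.0e-04 -1.0e+00] q [-0.161  0.522  1.205  0.     1.413 -1.831] F [-0.6  0.7 -1.2] w 0.0879
jaw 71.3 shift [-0.003   0.0082 -0.144 ] rot [0.     0.4258 0.0015] deg 24.4
jaw -108.7 shift [-0.003   0.0082 -0.144 ] rot [ 2.1000e-03 -2.7158e+00 -0.0000e+00] deg 155.6
```

View pics/c_s7.png

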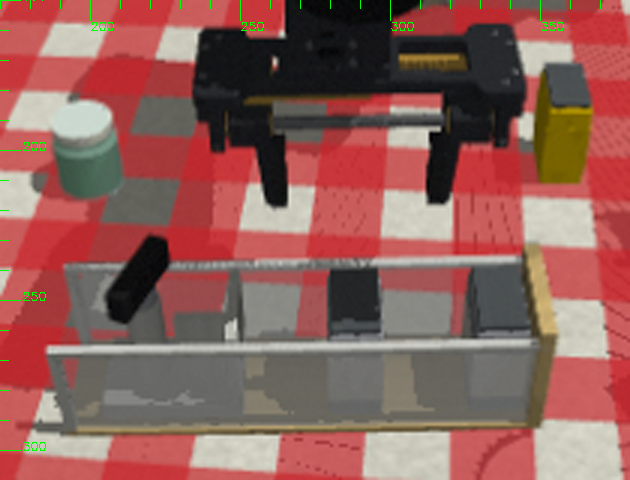

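The spare tin stands upright and free in the rack (crop tin top at about (290,245)), in line with the row tin. Next is the knob.

```bash
python3 -m creep '[{"grip":-1,"xyz":[0,0,-0.035],"rotation":[0,0.106,0]},{"grip":-1,"xyz":[0,0,-0.07],"rotation":[0,0.21,0]},{"grip":-1,"xyz":[0,0,-0.105],"rotation":[0,0.32,0]},{"grip":-1,"xyz":[-0.001,0,-0.135],"rotation":[0,0.4258,0]},{"grip":-1,"xyz":[-0.001,0,-0.144],"rotation":[0,0.4258,0]},{"grip":-1,"xyz":[-0.001,0,-0.144],"rotation":[0,0.4258,0]},{"grip":-1,"xyz":[-0.001,0,-0.144],"rotation":[0,0.4258,0]},{"grip":-1,"xyz":[-0.001,0,-0.144],"rotation":[0,0.4258,0]}]'
python3 - <<'E'
from h import *
from plant import ctrl
st=ctrl.state();where(st)
s=shot(ctrl,"wrist","w8")
print(proj(s,[[0.623,-.1243,.129]]))
E
```

```text
time_s: 14.82
position: [0.6231, -0.1219, 0.3541]
tcp_rot: [-1.555, 0.255, -0.253]
wrist_force: [-0.4, 0.6, 0.0]
grip_width: 0.0879
t 14.82 grasp pt [ 0.6229 -0.1217  0.2071] jaw deg 71.46 yaxis [-1.2e-03  9.0e-04 -1.0e+00] q [-0.379  0.567  1.126  0.     1.45  -1.627] F [-0.4  0.6  0. ] w 0.0879
[[267.45508692 227.8158927 ]]
```

View pics/w8.png

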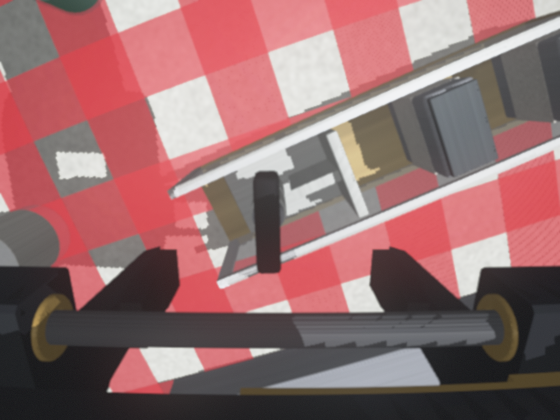

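```bash
python3 - <<'E'
from h import *
from plant import ctrl
s=load("w8"); crop(s,225,160,315,285,6,"c_w8")
im=s["color"][165:280,240:295].astype(int); m=(im.max(2)<60).astype(np.uint8)
n,l,st,c=cv2.connectedComponentsWithStats(m); i=1+np.argmax(st[1:,4])
pts=(np.argwhere(l==i)[:,::-1]+[240,165]).astype(np.float32); r=cv2.minAreaRect(pts); print(r)
B=onz(s,cv2.boxPoints(r),.129);print(np.round(B,4),B.mean(0))
for i in range(4):
    d=B[i]-B[i-1];print(np.linalg.norm(d),np.degrees(np.arctan2(d[1],d[0])))
E
```

```text
((266.5, 223.0), (54.0, 23.0), 90.0)
[[ 0.6013 -0.1248  0.129 ]
 [ 0.6058 -0.1117  0.129 ]
 [ 0.6392 -0.1228  0.129 ]
 [ 0.6346 -0.1366  0.129 ]] [ 0.62021553 -0.12397521  0.129     ]
0.03525088550672116 160.56707896476033
0.013888350374415758 71.44222273159212
0.035241459621506925 -18.370798142769804
0.01454176426922729 -108.53610042998069
```

View pics/c_w8.png

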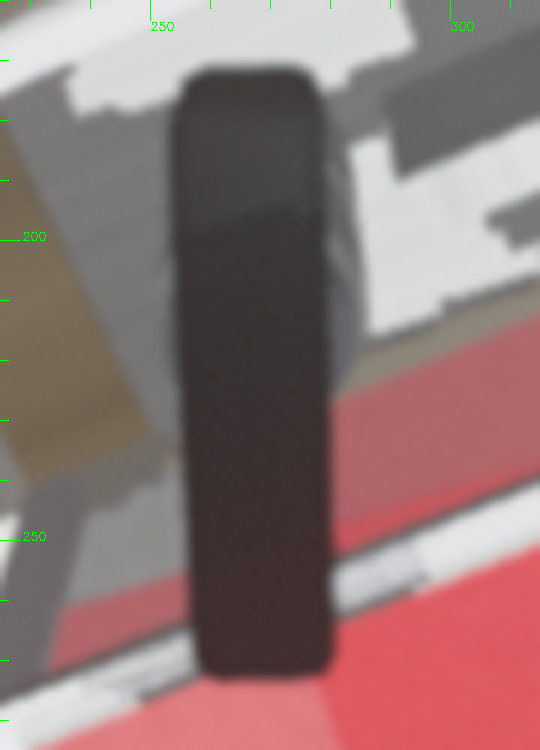

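```bash
python3 - <<'E'
from h import *
from plant import ctrl
s=load("w8")
P=onz(s,[(266.2,173),(269,272.5),(254,190),(278.7,190)],.129);print(P.round(4),P[:2].mean(0))
d=P[1]-P[0];print(np.linalg.norm(d),np.degrees(np.arctan2(d[1],d[0])), np.linalg.norm(P[3]-P[2]))
st=ctrl.state()
c=P[:2].mean(0)
for j in (71.3,np.degrees(np.arctan2(d[1],d[0]))-90): rel(st,(c[0],c[1],.118),j)
E
```

```text
[[ 0.5902 -0.1139  0.129 ]
 [ 0.6523 -0.1333  0.129 ]
 [ 0.5976 -0.1242  0.129 ]
 [ 0.6024 -0.1101  0.129 ]] [ 0.62121749 -0.1235632   0.129     ]
0.06506547767416669 -17.324315067927536 0.014843722987402837
jaw 71.3 shift [-0.0011  0.0894 -0.0024] rot [-0.0003  0.0029 -0.0009] deg 0.2
jaw -108.7 shift [-0.0011  0.0894 -0.0024] rot [-1.4000e-03 -3.1387e+00  5.0000e-04] deg 179.8
jaw 72.7 shift [-0.0011  0.0894 -0.0024] rot [-0.0003 -0.0211 -0.0009] deg 1.2
jaw -107.3 shift [-0.0011  0.0894 -0.0024] rot [ 1.4000e-03  3.1205e+00 -5.0000e-04] deg 178.8
```

The bar knob is at (266..269, 173..272) in the wrist view, about -17.3° in the world, so the clamp is at about 0.40 (loose). I'll go down and grip it.

```bash
python3 -m creep '[{"grip":-1,"xyz":[-0.0005,0.03,-0.0024],"rotation":[0,-0.02,0]},{"grip":-1,"xyz":[-0.0005,0.06,-0.0024],"rotation":[0,-0.02,0]},{"grip":-1,"xyz":[-0.0005,0.08,-0.0024],"rotation":[0,-0.02,0]},{"grip":-1,"xyz":[-0.0005,0.089,-0.0024],"rotation":[0,-0.02,0]},{"grip":-1,"xyz":[-0.0005,0.089,-0.0024],"rotation":[0,-0.02,0]},{"grip":-1,"xyz":[-0.0005,0.089,-0.0024],"rotation":[0,-0.02,0]},{"grip":1,"xyz":[-0.0005,0.089,-0.0024],"rotation":[0,-0.02,0]},{"grip":1,"xyz":[-0.0005,0.089,-0.0024],"rotation":[0,-0.02,0]},{"grip":1,"xyz":[-0.0005,0.089,-0.0024],"rotation":[0,-0.02,0]},{"grip":1,"xyz":[-0.0005,0.089,-0.0024],"rotation":[0,-0.02,0]},{"grip":1,"xyz":[-0.0005,0.089,-0.0024],"rotation":[0,-0.02,0]},{"grip":1,"xyz":[-0.0005,0.089,-0.0024],"rotation":[0,-0.02,0]},{"grip":1,"xyz":[-0.0005,0.089,-0.0024],"rotation":[0,-0.02,0]},{"grip":1,"xyz":[-0.0005,0.089,-0.0024],"rotation":[0,-0.02,0]},{"grip":1,"xyz":[-0.0005,0.089,-0.0024],"rotation":[0,-0.02,0]},{"grip":1,"xyz":[-0.0005,0.089,-0.0024],"rotation":[0,-0.02,0]}]'
python3 - <<'E'
from h import *
from plant import ctrl
st=ctrl.state();where(st);print(st["wrist_torque"])
M=tool(st); a=np.radians(95.7)
for d in (.05,.1,.115,.12,.124,.128): print(d, np.round(M.T@(d*np.array([np.cos(a),np.sin(a),0])),4))
E
```

```text
time_s: 16.2
position: [0.6219, -0.1255, 0.2657]
tcp_rot: [-1.557, 0.24, -0.24]
wrist_force: [-0.3, -0.2, -0.3]
grip_width: 0.0235
t 16.2 grasp pt [ 0.6219 -0.1255  0.1187] jaw deg 72.44 yaxis [ 0.  0. -1.] q [-0.385  0.646  1.247  0.     1.248 -1.65 ] F [-0.3 -0.2 -0.3] w 0.0235
[-0.00183394 -0.21255476  0.00295191]
0.05 [-0.0197  0.      0.0459]
0.1 [-0.0395  0.      0.0919]
0.115 [-0.0454  0.      0.1057]
0.12 [-0.0474  0.      0.1103]
0.124 [-0.049   0.      0.1139]
0.128 [-0.0505  0.      0.1176]
```

```bash
python3 -m creep '[{"grip":1,"xyz":[0,0,0],"rotation":[0,0,0]},{"grip":1,"xyz":[0,0,0],"rotation":[0,0,0]},{"grip":1,"xyz":[0,0,0],"rotation":[0,0,0]},{"grip":1,"xyz":[0,0,0],"rotation":[0,0,0]}]'
python3 - <<'E'
from h import *
from plant import ctrl
st=ctrl.state();where(st);print(st["wrist_torque"])
E
```

```text
time_s: 16.53
position: [0.6218, -0.1255, 0.2657]
tcp_rot: [-1.557, 0.241, -0.24]
wrist_force: [-0.9, -1.1, 1.2]
grip_width: 0.0203
t 16.53 grasp pt [ 0.6217 -0.1255  0.1187] jaw deg 72.44 yaxis [-4.e-04  0.e+00 -1.e+00] q [-0.385  0.646  1.248 -0.     1.248 -1.65 ] F [-0.9 -1.1  1.2] w 0.0203
[-0.13138651  0.14103788 -0.00851115]
```

```bash
python3 -m creep '[{"grip":1,"xyz":[0,0,0],"rotation":[0,0,0]},{"grip":1,"xyz":[0,0,0],"rotation":[0,0,0]},{"grip":1,"xyz":[0,0,0],"rotation":[0,0,0]},{"grip":1,"xyz":[0,0,0],"rotation":[0,0,0]}]'
python3 - <<'E'
from h import *
from plant import ctrl
st=ctrl.state();where(st);print(st["wrist_torque"])
s=shot(ctrl,"wrist","w9")
E
```

```text
time_s: 16.87
position: [0.6218, -0.1255, 0.2657]
tcp_rot: [-1.557, 0.241, -0.24]
wrist_force: [-2.9, -0.6, 0.6]
grip_width: 0.02
t 16.87 grasp pt [ 0.6217 -0.1255  0.1187] jaw deg 72.44 yaxis [-4.e-04 -1.e-04 -1.e+00] q [-0.385  0.646  1.248 -0.     1.248 -1.65 ] F [-2.9 -0.6  0.6] w 0.02
[-0.12212451  0.26026353 -0.00375923]
```

View pics/w9.png

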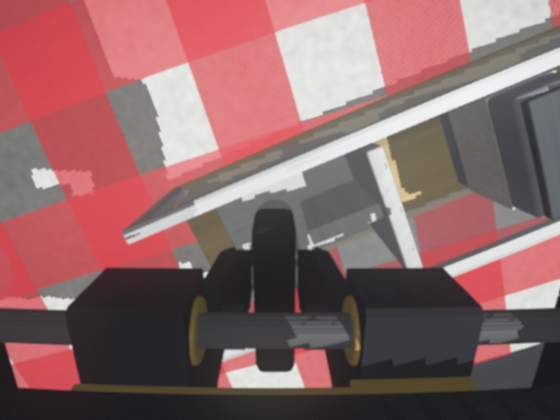

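The fingers hold the bar at (273,290), and the plate is still at its start. Now I slide it along the rack.

```bash
python3 -m creep '[{"grip":1,"xyz":[-0.002,0,0.0046],"rotation":[0,0,0]},{"grip":1,"xyz":[-0.0059,0,0.0138],"rotation":[0,0,0]},{"grip":1,"xyz":[-0.0099,0,0.023],"rotation":[0,0,0]},{"grip":1,"xyz":[-0.0138,0,0.0322],"rotation":[0,0,0]},{"grip":1,"xyz":[-0.0178,0,0.0414],"rotation":[0,0,0]},{"grip":1,"xyz":[-0.0217,0,0.0506],"rotation":[0,0,0]},{"grip":1,"xyz":[-0.0257,0,0.0597],"rotation":[0,0,0]},{"grip":1,"xyz":[-0.0296,0,0.0689],"rotation":[0,0,0]},{"grip":1,"xyz":[-0.0336,0,0.0781],"rotation":[0,0,0]},{"grip":1,"xyz":[-0.0375,0,0.0873],"rotation":[0,0,0]},{"grip":1,"xyz":[-0.0415,0,0.0965],"rotation":[0,0,0]},{"grip":1,"xyz":[-0.0435,0,0.1011],"rotation":[0,0,0]},{"grip":1,"xyz":[-0.0435,0,0.1011],"rotation":[0,0,0]}]'
python3 - <<'E'
from h import *
from plant import ctrl
st=ctrl.state();where(st);print(st["wrist_torque"])
s=shot(ctrl,"scene","s10");crop(s,170,150,380,310,3,"c_s10")
E
```

```text
time_s: 18.0
position: [0.6108, -0.0143, 0.2657]
tcp_rot: [-1.556, 0.24, -0.239]
wrist_force: [-2.2, 1.0, -1.1]
grip_width: 0.0204
t 18.0 grasp pt [ 0.6107 -0.0141  0.1187] jaw deg 72.52 yaxis [-1.0e-04  1.5e-03 -1.0e+00] q [-0.217  0.61   1.322  0.002  1.21  -1.483] F [-2.2  1.  -1.1] w 0.0204
[ 0.20429717  0.10413968 -0.02746034]
```

View pics/c_s10.png

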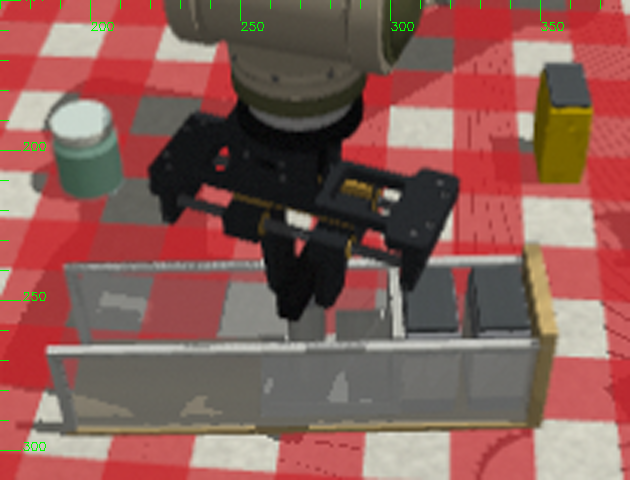

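The stop has moved about 112 mm and carries the spare tin ahead of it. There is a gap of roughly 12 mm to the row tin, so I'll creep on.

```bash
python3 -m creep '[{"grip":1,"xyz":[-0.0012,0,0.0028],"rotation":[0,0,0]},{"grip":1,"xyz":[-0.0024,0,0.0055],"rotation":[0,0,0]},{"grip":1,"xyz":[-0.0036,0,0.0083],"rotation":[0,0,0]},{"grip":1,"xyz":[-0.0043,0,0.0101],"rotation":[0,0,0]},{"grip":1,"xyz":[-0.0047,0,0.011],"rotation":[0,0,0]},{"grip":1,"xyz":[-0.0047,0,0.011],"rotation":[0,0,0]}]'
python3 - <<'E'
from h import *
from plant import ctrl
st=ctrl.state();where(st);print(st["wrist_torque"])
E
```

```text
time_s: 18.55
position: [0.6097, -0.0039, 0.2657]
tcp_rot: [-1.557, 0.241, -0.24]
wrist_force: [-1.6, -1.7, -0.0]
grip_width: 0.0204
t 18.55 grasp pt [ 0.6097 -0.0039  0.1187] jaw deg 72.45 yaxis [-0.e+00  2.e-04 -1.e+00] q [-0.2    0.609  1.326  0.     1.207 -1.465] F [-1.6 -1.7 -0. ] w 0.0204
[-0.18967913  0.06438767 -0.04644162]
```

```bash
python3 -m creep '[{"grip":1,"xyz":[-0.0004,0,0.0009],"rotation":[0,0,0]},{"grip":1,"xyz":[-0.0008,0,0.0018],"rotation":[0,0,0]},{"grip":1,"xyz":[-0.0012,0,0.0028],"rotation":[0,0,0]},{"grip":1,"xyz":[-0.0012,0,0.0028],"rotation":[0,0,0]}]'
python3 - <<'E'
from h import *
from plant import ctrl
st=ctrl.state();where(st)
s=shot(ctrl,"scene","s11");crop(s,260,220,360,300,7,"c_s11")
E
```

```text
time_s: 18.88
position: [0.6094, -0.0011, 0.2658]
tcp_rot: [-1.558, 0.24, -0.241]
wrist_force: [-0.7, -4.3, -1.4]
grip_width: 0.0201
t 18.88 grasp pt [ 0.6095 -0.0012  0.1188] jaw deg 72.44 yaxis [ 1.e-04 -4.e-04 -1.e+00] q [-0.196  0.608  1.327 -0.     1.207 -1.46 ] F [-0.7 -4.3 -1.4] w 0.0201
```

View pics/c_s11.png

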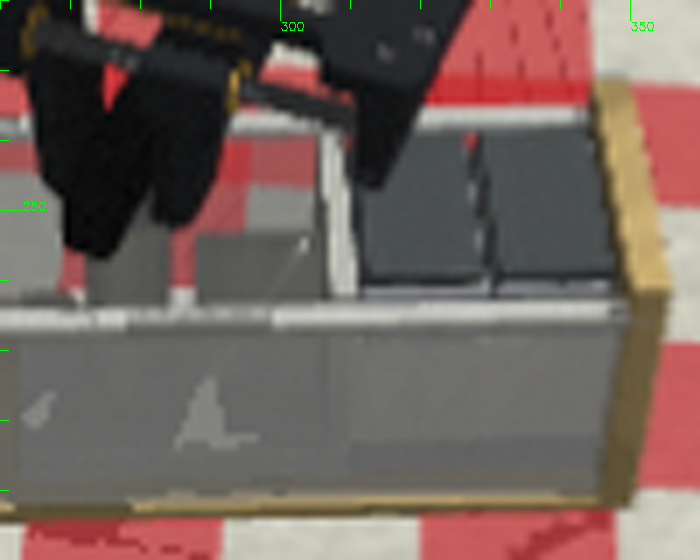

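The tins are almost touching at (327,252), and drag is rising. I'll continue in small steps.

```bash
python3 -m creep '[{"grip":1,"xyz":[-0.0004,0,0.0009],"rotation":[0,0,0]},{"grip":1,"xyz":[-0.0008,0,0.0018],"rotation":[0,0,0]},{"grip":1,"xyz":[-0.0008,0,0.0018],"rotation":[0,0,0]}]'
python3 - <<'E'
from h import *
from plant import ctrl
st=ctrl.state();where(st)
E
python3 -m creep '[{"grip":1,"xyz":[-0.0004,0,0.0009],"rotation":[0,0,0]},{"grip":1,"xyz":[-0.0008,0,0.0018],"rotation":[0,0,0]},{"grip":1,"xyz":[-0.0008,0,0.0018],"rotation":[0,0,0]}]'
python3 - <<'E'
from h import *
from plant import ctrl
st=ctrl.state();where(st)
E
```

```text
time_s: 19.18
position: [0.6094, -0.0004, 0.2658]
tcp_rot: [-1.561, 0.24, -0.242]
wrist_force: [-0.4, -13.6, -2.3]
grip_width: 0.02
t 19.18 grasp pt [ 0.6094 -0.0009  0.1188] jaw deg 72.42 yaxis [ 4.0e-04 -3.6e-03 -1.0e+00] q [-0.194  0.608  1.327 -0.004  1.206 -1.457] F [ -0.4 -13.6  -2.3] w 0.02
time_s: 19.43
position: [0.6093, 0.0002, 0.2658]
tcp_rot: [-1.564, 0.24, -0.243]
wrist_force: [-1.5, -21.6, -3.1]
grip_width: 0.0202
t 19.43 grasp pt [ 0.6094 -0.0007  0.1188] jaw deg 72.39 yaxis [ 8.0e-04 -6.6e-03 -1.0e+00] q [-0.193  0.608  1.327 -0.007  1.205 -1.454] F [ -1.5 -21.6  -3.1] w 0.0202
```

The force rises with no more travel, so the row is snug: total slide is about 125 mm, stop about 0.139, knob still about 0.4. I'll ease the press slightly and turn clockwise.

```bash
python3 -m creep '[{"grip":1,"xyz":[0.0006,0,-0.0013],"rotation":[0,0.08,0]},{"grip":1,"xyz":[0.0006,0,-0.0013],"rotation":[0,0.16,0]},{"grip":1,"xyz":[0.0006,0,-0.0013],"rotation":[0,0.24,0]},{"grip":1,"xyz":[0.0006,0,-0.0013],"rotation":[0,0.32,0]},{"grip":1,"xyz":[0.0006,0,-0.0013],"rotation":[0,0.4,0]},{"grip":1,"xyz":[0.0006,0,-0.0013],"rotation":[0,0.48,0]},{"grip":1,"xyz":[0.0006,0,-0.0013],"rotation":[0,0.56,0]},{"grip":1,"xyz":[0.0006,0,-0.0013],"rotation":[0,0.64,0]},{"grip":1,"xyz":[0.0006,0,-0.0013],"rotation":[0,0.72,0]},{"grip":1,"xyz":[0.0006,0,-0.0013],"rotation":[0,0.8,0]},{"grip":1,"xyz":[0.0006,0,-0.0013],"rotation":[0,0.8,0]}]'
python3 - <<'E'
from h import *
from plant import ctrl
st=ctrl.state();where(st);print(st["wrist_torque"])
s=shot(ctrl,"wrist","w12")
E
```

```text
time_s: 20.35
position: [0.6098, 0.0004, 0.2658]
tcp_rot: [-1.393, 0.861, -0.867]
wrist_force: [3.7, -10.7, -3.3]
grip_width: 0.0199
t 20.35 grasp pt [0.6102 0.     0.1188] jaw deg 26.34 yaxis [ 0.0026 -0.0025 -1.    ] q [-0.193  0.608  1.326 -0.002  1.204 -0.652] F [  3.7 -10.7  -3.3] w 0.0199
[-1.76516556 -0.68502925  0.05074133]
```

View pics/w12.png

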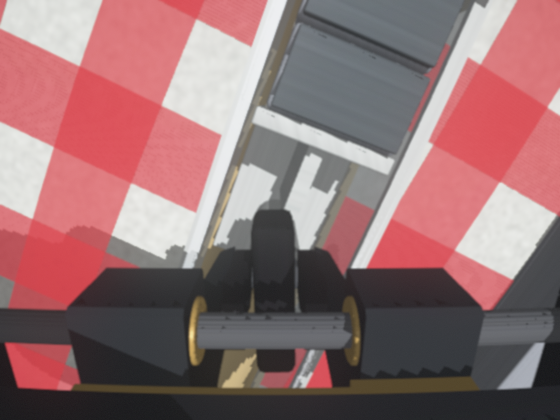

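The bar follows the jaws (still vertical between the fingers), and the plate (320,140) sits against the spare tin, which touches the row tin. I'll continue to the end.

```bash
python3 -m creep '[{"grip":1,"xyz":[0,0,0],"rotation":[0,0.08,0]},{"grip":1,"xyz":[0,0,0],"rotation":[0,0.16,0]},{"grip":1,"xyz":[0,0,0],"rotation":[0,0.24,0]},{"grip":1,"xyz":[0,0,0],"rotation":[0,0.32,0]},{"grip":1,"xyz":[0,0,0],"rotation":[0,0.4,0]},{"grip":1,"xyz":[0,0,0],"rotation":[0,0.48,0]},{"grip":1,"xyz":[0,0,0],"rotation":[0,0.56,0]},{"grip":1,"xyz":[0,0,0],"rotation":[0,0.64,0]},{"grip":1,"xyz":[0,0,0],"rotation":[0,0.72,0]},{"grip":1,"xyz":[0,0,0],"rotation":[0,0.8,0]},{"grip":1,"xyz":[0,0,0],"rotation":[0,0.88,0]},{"grip":1,"xyz":[0,0,0],"rotation":[0,0.96,0]},{"grip":1,"xyz":[0,0,0],"rotation":[0,1.04,0]},{"grip":1,"xyz":[0,0,0],"rotation":[0,1.1,0]},{"grip":1,"xyz":[0,0,0],"rotation":[0,1.15,0]},{"grip":1,"xyz":[0,0,0],"rotation":[0,1.15,0]}]'
python3 - <<'E'
from h import *
from plant import ctrl
st=ctrl.state();where(st);print(st["wrist_torque"])
s=shot(ctrl,"wrist","w13")
E
```

```text
time_s: 21.73
position: [0.6108, 0.0002, 0.266]
tcp_rot: [-0.795, 1.689, -1.7]
wrist_force: [11.4, -10.8, -7.8]
grip_width: 0.0206
t 21.73 grasp pt [ 6.118e-01 -2.000e-04  1.190e-01] jaw deg -39.46 yaxis [ 0.0071 -0.0029 -1.    ] q [-0.193  0.609  1.324 -0.002  1.201  0.496] F [ 11.4 -10.8  -7.8] w 0.0206
[-1.73689819 -1.80258271  0.11261032]
```

View pics/w13.png

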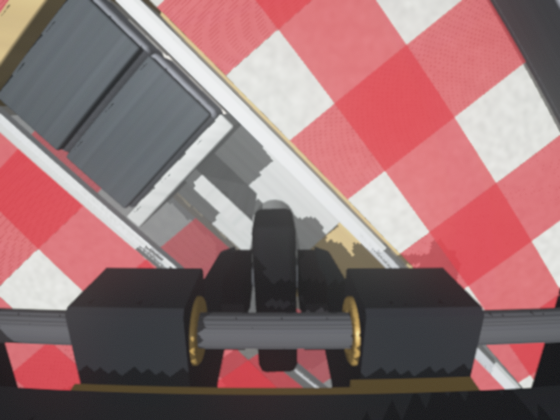

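The bar is still aligned with the jaws at about 129°, which makes the clamp about 2.36. I'll nudge it a little further, then release and rise.

```bash
python3 -m creep '[{"grip":1,"xyz":[0,0,0],"rotation":[0,0.03,0]},{"grip":1,"xyz":[0,0,0],"rotation":[0,0.03,0]},{"grip":1,"xyz":[0,0,0],"rotation":[0,0.03,0]}]'
python3 -m creep '[{"grip":-1,"xyz":[0,0,0],"rotation":[0,0,0]},{"grip":-1,"xyz":[0,0,0],"rotation":[0,0,0]},{"grip":-1,"xyz":[0,0,0],"rotation":[0,0,0]},{"grip":-1,"xyz":[0,0,0],"rotation":[0,0,0]},{"grip":-1,"xyz":[0,0,0],"rotation":[0,0,0]},{"grip":-1,"xyz":[0,-0.02,0],"rotation":[0,0,0]},{"grip":-1,"xyz":[0,-0.05,0],"rotation":[0,0,0]},{"grip":-1,"xyz":[0,-0.08,0],"rotation":[0,0,0]},{"grip":-1,"xyz":[0,-0.11,0],"rotation":[0,0,0]},{"grip":-1,"xyz":[0,-0.13,0],"rotation":[0,0,0]},{"grip":-1,"xyz":[0,-0.13,0],"rotation":[0,0,0]},{"grip":-1,"xyz":[0,-0.13,0],"rotation":[0,0,0]}]'
python3 - <<'E'
from h import *
from plant import ctrl
st=ctrl.state();where(st)
s=shot(ctrl,"wrist","w14")
s=shot(ctrl,"scene","s14")
E
```

```text
time_s: 22.03
position: [0.6108, 0.0002, 0.266]
tcp_rot: [-0.775, 1.707, -1.718]
wrist_force: [11.6, -11.6, -8.4]
grip_width: 0.0203
time_s: 23.03
position: [0.6089, 0.0017, 0.3963]
tcp_rot: [-0.78, 1.712, -1.714]
wrist_force: [-0.2, 0.5, -1.2]
grip_width: 0.088
t 23.03 grasp pt [0.6092 0.0017 0.2493] jaw deg -40.98 yaxis [ 1.6e-03 -1.0e-04 -1.0e+00] q [-0.191  0.491  1.139  0.     1.51   0.524] F [-0.2  0.5 -1.2] w 0.088
```

View pics/w14.png

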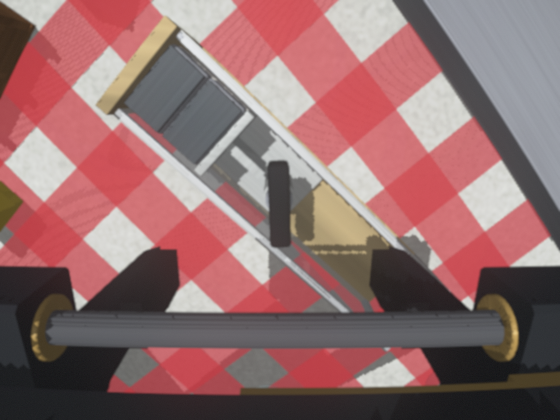

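View pics/s14.png

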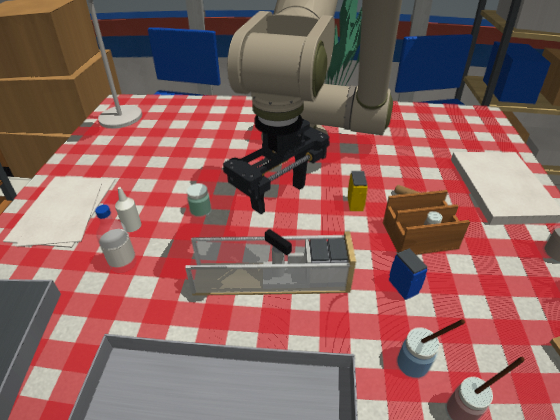

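```bash
python3 - <<'E'
from h import *
s=load("w14"); crop(s,90,5,310,260,3,"c_w14")
E
```

```text
(no output)
```

View pics/c_w14.png

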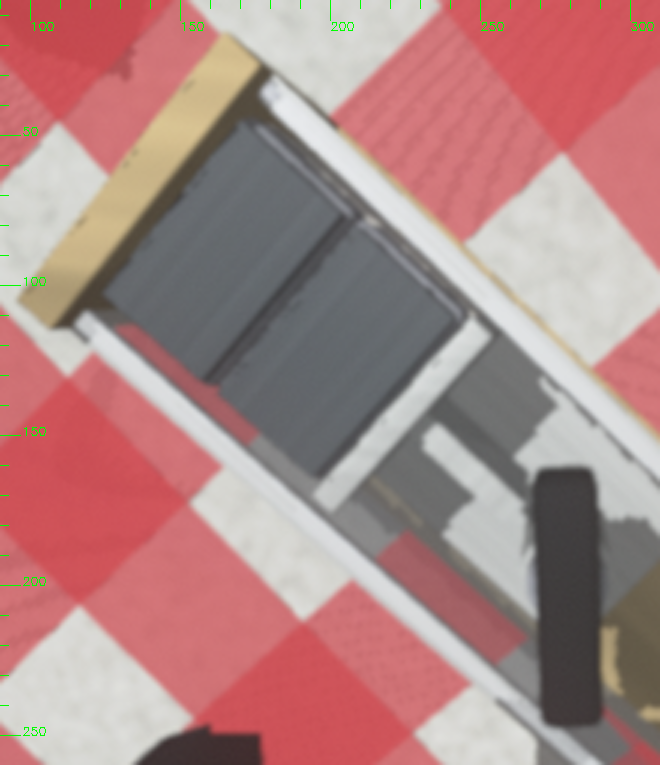

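```bash
python3 - <<'E'
from h import *
s=load("w14"); c=lambda *u: np.array(u,float)/3+[90,5]-.33
pf=onz(s,c((470,315),(313,495)),.09)[:,:2]; eb=onz(s,c((262,65),(52,325)),.102)[:,:2]
ax=np.array([-np.sin(np.radians(5.7)),np.cos(np.radians(5.7))])
print("dist plate-endboard",(eb.mean(0)-pf.mean(0))@ax,"stop~",0.215-(eb.mean(0)-pf.mean(0))@ax)
k=onz(s,c((565,468),(571,725)),.129)[:,:2];d=k[1]-k[0];a=np.degrees(np.arctan2(d[1],d[0]));print("bar",k.mean(0),a,"clamp",np.radians((5.7-a)%180))
t1=onz(s,c((362,225),(462,318),(318,477),(220,385)),.096)[:,:2];t2=onz(s,c((250,122),(347,215),(207,380),(105,290)),.096)[:,:2]
xx=np.array([ax[1],-ax[0]]);mid=lambda y:np.array([0.609-(y-.02)*.0975,y])
for t in (t1,t2): m=t.mean(0);print("tin",m,"rack x",(m-mid(m[1]))@xx)
E
```

```text
dist plate-endboard 0.0765735144825461 stop~ 0.1384264855174539
bar [0.61186179 0.00178828] -129.48919367024297 clamp 2.359496542662017
tin [0.60500556 0.08434063] rack x 0.002267503369608815
tin [0.60045293 0.12176479] rack x 0.001368197928518391
```

The checks agree: stop about 0.138, clamp about 2.36, tins within about 2 mm of the centreline, gripper clear. Handing in.

```bash
python3 - <<'E'
from plant import ctrl
print(ctrl.job_done()); print(ctrl.state()["time_s"])
E
```

```text
the job is handed in; nothing more can be done
None
the job is handed in; nothing more can be done
```

I moved the spare tin into the rack, slid the stop up until both tins were snug, locked the knob and handed the job in at about 23 s. `job_done` reports no verdict.

**How it went:** I lifted the tin out of the tote's near slot by its end faces and stood it on the table. I then took it again turned 90° and stood it on the rack floor. With the fingers on the knob I drew the stop along about 125 mm, until the wrist force reached about 22 N with almost no further travel. I then turned the knob clockwise about 2 rad, released it and raised the arm clear.

**Last checks, from the final wrist view:**

| Check | Measured | Required |
|---|---|---|
| Stop position | about 0.138 m | above 0.135 m |
| Knob angle | about 2.36 rad | above 2.05 rad |
| Tin offset from the rack's centreline | 1.4 and 2.3 mm | within 12 mm |

- **Tins:** the two are touching, with the spare one next to the stop.
- **Bystanders:** all jars and bottles are upright in the last picture.
- **Gripper:** it is open and clear of everything, and the wrist force is near zero.

**What disagreed:**
- The gripper read 20 mm on the 16 mm knob bar, but the bar followed the jaws throughout.
- The knob turned in one grasp, where the task said two. It measures as locked, just short of its hard end.
- The last 0.03 rad nudge moved the gripper but shows no gain in the bar's angle.

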